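Lever the can press back into its foot cup

TASK

The can-flattening press has crept on the sorting bench and its front levelling foot has jumped out of the steel foot cup that should hold it. Stand the wooden block on the bench in front of the press, lever the front of the press up with the pry bar resting over that block, swing it across and let the foot down gently into the cup; the press is too heavy to handle, so keep the gripper and arm off it. When the foot stands home in the cup, take the bar out and lay it flat on the bench, its blade a good hand's breadth clear of the press foot, and leave the other things on the bench undisturbed.

Things in the scene. Friction and masses are not known exactly. Their poses are not given: they have to be found in the camera images.
- press: Grey cast-iron hand press, 6.5 to 9.5 kg, loose on three feet. Origin: centre of its front foot's underside; x to the back, y to the left of one standing in front facing it, z up. Bed plate: x 30 to 215, y -90 to 90, underside 22, top 38 mm high. In front of it a lug, y -13 to 13, x -18 to 30 mm, carries the front foot. Head and column above x 45 to 207 mm, hand lever to x 322 mm, 320 mm high.
- foot (a point): Centre of the underside of the press's front foot: a steel disc 20 mm in diameter and 6 mm high under a 10 mm screw. Height 0 on the bench, 3 mm when home in the cup.
- edge (a point): Point on the lower front edge of the bed plate, 22 mm above the bench, 30 mm behind (x) and 50 mm beside (y) the front foot: a good place for the bar's blade, on the side away from the cup. Free space underneath for over 100 mm to the back. Lifting here takes roughly 20 to 35 N.
- rear (a point): Point on the bench midway between the press's two rear feet of hard nylon (28 mm in diameter, at x = 185 mm, y = 70 and -70 mm in the press frame). When the front is lifted the press rests on these and slews about them; they glide on the bench with less friction than the other parts.
- cup: Round steel foot cup fixed to the bench. Origin: centre of its underside at bench level. Outside diameter 37 mm, inside 29 mm, rim 8 mm high, inner floor 3 mm high. It lies 30 to 36 mm from the press foot, on its -y side (press frame), in view beside the lug. Two ears with screw heads, 5 mm high, reach 35 mm to its +x and -x.
- block: Loose hardwood block, the fulcrum: 44 mm (x) by 60 mm (y) by 32 mm high, 75 g. Origin: centre of its underside.
- bar: Straight steel pry bar, 340 mm long, 0.55 kg, shank 20 mm wide (y), 14 mm thick (z). Origin: on its underside near mid length (centre of mass within 20 mm of it); x points to the blade. From x = 105 mm both faces taper to 4 mm thick at the blade's end, x = 170 mm; blade 24 mm wide. Handle end at x = -177 mm.
- toe (a point): Middle of the blade's end of the pry bar, at half its thickness (7 mm over the bench when the bar lies flat).
- carton: Bystander: white drinks carton with gable top, 64 x 64 x 167 mm. Origin at the centre of its underside.
- tin: Bystander: bare steel tin, 68 mm in diameter, 85 mm high. Origin at the centre of its underside.
- clear_cup: Bystander: clear plastic cup, 72 mm across the rim, 75 mm high. Origin at the centre of its underside.
- jar: Bystander: amber glass jar, 66 mm in diameter, 100 mm high. Origin at the centre of its underside.
- flat_can: Bystander: flattened aluminium can, 76 mm in diameter, 18 mm high. Origin at the centre of its underside.
- offcut: Bystander: small cardboard box, 110 x 75 x 40 mm. Origin at the centre of its underside.
- scraper: Bystander: scraper with a wooden handle. Origin at the middle of its underside.
Not all that is in view belongs to the job. There is more than one size of the block; the job needs the largest.

How it is judged:
On the way:
1. the front foot is levered clear of the bench, higher than the cup's rim, by the bar bearing on the block (height (world z) of foot above 0.009 m and contact force between bar and press above 4 N and contact force between bar and block above 4 N), for 0.2 s.
At the end, for the whole second after the job is handed in: The press foot stands on the cup floor (within 7 mm of its centre, under 5.5 mm high), the press level (2.3 degrees) and still; the bar lies flat and still on the bench (middle and blade end under 18 mm high), off the press, its blade end over 90 mm from the foot (horizontal distance between foot and cup below 0.007 m and height (world z) of foot below 0.0055 m and angle between press's own z axis and vertical below 0.04 rad and linear speed of each of press, bar below 0.02 m/s and contact force between bar and press below 0.2 N and height (world z) of each of bar, toe below 0.018 m and horizontal distance between toe and foot above 0.09 m); the robot touches nothing.
It fails at once if the gripper or arm bears on the press (more than 3 N) (contact force between any of the fingers, the arm and press above 3 N).
It fails at once if the press is dropped or jerked (faster than 0.15 m/s) (linear speed of press above 0.15 m/s).
It fails at once if the press is tipped more than 10 degrees (angle between press's own z axis and vertical above 0.17 rad).
It fails at once if a bystander is shifted by more than 30 mm (distance of any of carton, tin, clear_cup, jar, flat_can, offcut, scraper from where it was at the start of the episode above 0.03 m).
It also fails if it takes over 72 s, if anything falls off the work surface, if the arm or the gripper's body presses on something with over 40 N, if the wrist force passes 120 N, or if a joint passes its speed limit or range.

ROBOT

A 6-joint arm with a two-finger parallel gripper is mounted at the origin on the work surface. World frame = base frame: x ahead of the robot, y to its left, z up, the work surface at z = 0. Lengths are in m, angles in rad, forces in N, time in s.
With the tool pointing down it reaches from about 0.3 to 0.775 m from the base axis. Payload 14.6 kg.
Tool frame: the origin (TCP) lies at the very end of the fingers, on their centre line; the grasp point (between the pads) lies 19 mm behind it (hold_point_z is the distance from the TCP to the grasp point, in m); z points along the fingers, x is the direction in which the jaws open and shut, and the axes are right-handed (so a half turn about z gives the same grasp; the last joint's range is limited). The gripper opens to 85 mm and grips with 20 to 120 N. Pads are 22 mm wide; open, the fingers measure 114 mm over their backs; the gripper's body (76 mm by 85 mm) begins 54 mm behind the grasp point. The pads swing forward as they close: fully open they stand 13 mm farther back than shut.
Start: joints at [1.068, 0.3, 1.521, -0, 1.321, -0.067], TCP at [0.232, 0.499, 0.231] pointing down, gripper open.
Joint ranges: [-3.03, 3.03], [-0.79, 2.21], [0.23, 2.52], [-1.04, 4.18], [0, 3.07], [-2.55, 2.55]. Speed limits (rad/s): [2.22, 2.22, 2.57, 3.14, 3.14, 3.14].

INTERFACE

Orientations are given as a unit quaternion [x, y, z, w].
In Python, from cell import * gives the robot as it stands.
- The arm moves only by the tool jog_arm, never from a script. Its argument "series" is a list of rows, each a list of 3 entries, a list of its own where there are three numbers: the turn, a rotation vector about the tool's x, y, z in rad, then the shift along the tool's x, y, z in cm, then the closure, from 0 (fully open) to 1 (shut). A call has 1 to 5 rows; each row shifts and turns the pose as measured when the row begins, along the tool's axes as they then stand; what a row does not reach is not made up. A row lasts 1/10 s, in which the tool goes at most 50 mm and 8.59 degrees, less where a joint would pass 70% of its speed; a pose out of reach is approached as far as the arm can. A call with a gripper value outside its range is refused whole. The fingers move at their own pace and stop on an object; "newtons" is the grip in N (left out, the last holds). Time passes only in rows, so rows that do not move let the fingers close. It gives the time, the measured TCP pose, the force and the opening at its end, in the units of the state.
- get_state(): the state, without advancing time (a new reading comes with each control period).
- read_camera(name): name is "side" or "top" or "wrist"; returns (picture, depth): 420x560x3 uint8, blue, green, red; 420x560 float32, m along the optical axis (not along the pixel's ray), 0 where there is no reading.
- camera_params(name): a dict with "intrinsics" (3x3 intrinsics, pixels), "dist" ([k1, k2, p1, p2, k3] as OpenCV has them; the pictures are not rectified), "view" (4x4, takes a point from world to camera coordinates). Camera axes: x right, y down, z forward; pixel columns grow to the right and rows downward; lengths in m; the calibration is good to about 2 mm. A picture is of the moment at which its call begins: read the wrist's pose just before it. camera_params takes no time and is no camera call; for the wrist camera it gives the pose at the moment of the call.
- sign_off(): hands the job in, once; it reports no verdict.
The state is a dict: "t": time; "joint_positions": joint angles; "dq": joint speeds; "joint_efforts": joint torques, N m; "position": TCP position; "orientation": TCP orientation; "ft_force": force on the tool from outside, world axes, zero at the start; "ft_torque": the same for the moment, N m; "width": finger opening in m.
Only numpy, scipy, OpenCV 4.12 (cv2) and the standard library are available. Lean on these libraries where they do the work, as an engineer would, in place of code of your own. Each camera call takes 0.05 s, during which the arm holds its last target.

## Working session

There is one attempt and no reset: what is moved stays moved. The work goes in short steps, Python scripts to look and compute and a tool call to move; the robot and the scene stay as the last step left them, time stands still between calls to the robot, and variables do not carry over. Pictures are saved under pics/ and viewed, and the job is handed in when it is done.

Besides the shell and the picture viewer there is one more tool, called after ">>>" as name([rows], argument=value, ...), one row to a line, values as JSON. jog_arm: Moves the arm, as the interface text tells. Its arguments: {"type":"object","properties":{"series":{"type":"array"},"newtons":{"type":"number"}},"required":["series"]}

```bash
ls; mkdir -p pics
python3 - <<'E'
from cell import *
import cv2,numpy as np
s=get_state();print(s)
for n in("top","side","wrist"):
    p=camera_params(n);print(n,p)
    im,d=read_camera(n);cv2.imwrite(f"pics/{n}0.png",im);np.save(f"pics/{n}0.npy",d)
    np.savez(f"pics/{n}0.npz",d=d,K=p["intrinsics"],dist=p["dist"],V=p["view"])
E
```

```text
pics
{'t': 0.0, 'joint_positions': array([ 1.06838635e+00,  3.00501061e-01,  1.52161412e+00,  2.86665877e-05,
        1.32069269e+00, -6.65995018e-02]), 'dq': array([ 0.0010778 ,  0.00134578, -0.00018387,  0.00023879,  0.00057985,
       -0.00043888]), 'joint_efforts': array([-1.13591541e-03, -5.43501806e+01, -3.61799777e+01, -5.92271567e-05,
        4.01130645e-03,  3.47648574e-05]), 'position': array([0.23205846, 0.49837811, 0.2306909 ]), 'orientation': array([ 8.43252981e-01,  5.37516550e-01, -5.39634921e-04,  2.79600406e-04]), 'ft_force': array([ 0.79755274, -0.59553422,  0.57224265]), 'ft_torque': array([ 0.00202425, -0.00931221,  0.01029383]), 'width': 0.08516511575471347}
top {'intrinsics': array([[461.65321003,   0.        , 280.34427824],
       [  0.        , 461.65321003, 206.83443311],
       [  0.        ,   0.        ,   1.        ]]), 'dist': array([-0.04770402,  0.        ,  0.        ,  0.        ,  0.        ]), 'view': array([[ 0.13306745, -0.99110056,  0.00356893, -0.0717183 ],
       [-0.96899706, -0.13085445, -0.2095753 ,  0.54565824],
       [ 0.2081772 ,  0.02
[... 516 characters left out ...]
4, -0.76357068,  1.31279124],
       [ 0.        ,  0.        ,  0.        ,  1.        ]])}
wrist {'intrinsics': array([[335.86468707,   0.        , 285.99643676],
       [  0.        , 335.86468707, 210.34524696],
       [  0.        ,   0.        ,   1.        ]]), 'dist': array([-0.03929206,  0.        ,  0.        ,  0.        ,  0.        ]), 'view': array([[ 4.22456339e-01,  9.06383182e-01, -4.12056986e-04,
        -5.49817320e-01],
       [ 8.72384532e-01, -4.06486471e-01,  2.71503180e-01,
        -3.55171048e-02],
       [ 2.45918421e-01, -1.15057712e-01, -9.62437454e-01,
         3.77926038e-01],
       [ 0.00000000e+00,  0.00000000e+00,  0.00000000e+00,
         1.00000000e+00]])}
```

View pics/top0.png

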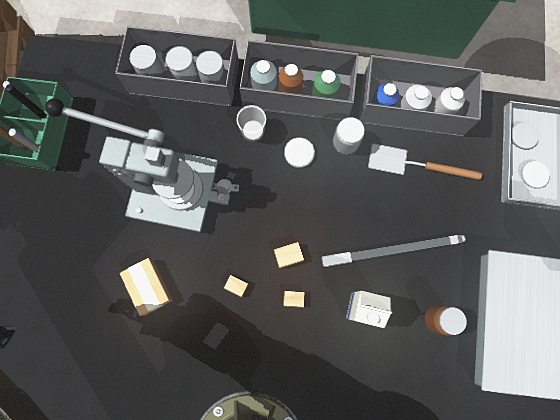

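View pics/side0.png

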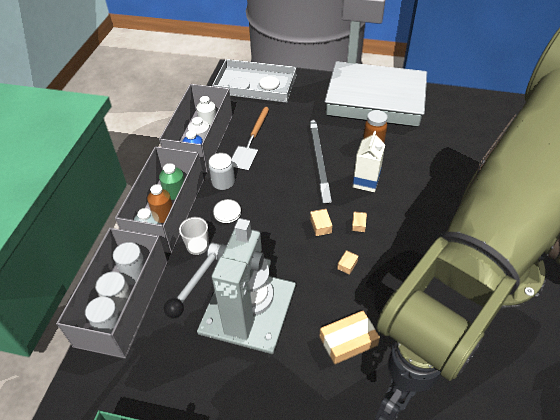

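View pics/wrist0.png

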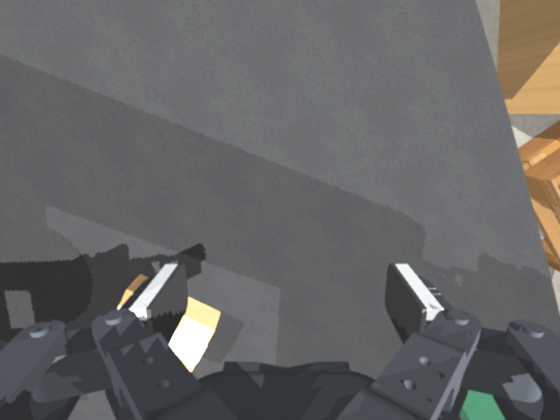

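Top view: press at about (170,180) with its front toward the right and the lug and cup near (228,187). The pry bar runs from blade (325,260) to (465,238). There are three wooden blocks, at (289,254), (236,285) and (294,298). I'll measure them.

```bash
cat > h.py <<'E'
import cv2,numpy as np
def load(n): 
    z=np.load(f"pics/{n}.npz"); return z
def world(z):
    d=z['d'];h,w=d.shape
    uv=np.stack(np.meshgrid(np.arange(w),np.arange(h)),-1).reshape(-1,1,2).astype(np.float64)
    n=cv2.undistortPoints(uv,z['K'],z['dist']).reshape(h,w,2)
    P=np.dstack([n*d[...,None],d])
    V=z['V'];W=(P-V[:3,3])@V[:3,:3]
    W[d<=0]=np.nan
    return W
def ray(z,u,v,h):
    n=cv2.undistortPoints(np.array([[[u,v]]],float),z['K'],z['dist'])[0,0]
    V=z['V'];o=-V[:3,:3].T@V[:3,3];r=V[:3,:3].T@np.array([n[0],n[1],1])
    return o+r*(h-o[2])/r[2]
def proj(z,P):
    V=z['V'];return cv2.projectPoints(np.asarray(P,float).reshape(-1,1,3),cv2.Rodrigues(V[:3,:3])[0],V[:3,3],z['K'],z['dist'])[0][:,0]
def snap(n,name):
    from cell import read_camera,camera_params
    p=camera_params(n); im,d=read_camera(n)
    cv2.imwrite(f"pics/{name}.png",im);np.savez(f"pics/{name}.npz",d=d,K=p["intrinsics"],dist=p["dist"],V=p["view"],im=im)
    return im,d
E
python3 - <<'E'
from h import *
for n in("top0","side0"):
    z=load(n);W=world(z);im=cv2.imread(f"pics/{n}.png")
    bench=np.nanmedian(W[...,2][(np.abs(W[...,2])<.02)]);print(n,"bench z",bench)
    lo,hi={"top0":((200,130),(330,310)),"side0":((190,190),(390,370))}[n]
    c=im[lo[1]:hi[1],lo[0]:hi[0]];cv2.imwrite(f"pics/{n}c.png",cv2.resize(c,None,fx=4 if n=="top0" else 3,fy=4 if n=="top0" else 3,interpolation=cv2.INTER_CUBIC)[:600*2])
    # clusters above bench
    m=((W[...,2]>.006)&(W[...,2]<.2)&(W[...,0]>.2)&(W[...,0]<.9)&(np.abs(W[...,1])<.55)).astype(np.uint8)
    k,l,st,ce=cv2.connectedComponentsWithStats(m,connectivity=4)
    for i in range(1,k):
        if st[i,4]<60: continue
        Q=W[l==i];t=np.percentile(Q[:,2],90);T=Q[Q[:,2]>t-.006]
        r=cv2.minAreaRect((T[:,:2]*1000).astype(np.float32))
        print(st[i,4],ce[i].round(),"topz",round(t,3),"rect",np.round(r[0]),np.round(r[1]),round(r[2]))
E
```

```text
top0 bench z 0.0019096922492033333
5132 [177.  75.] topz 0.107 rect [853. 299.] [ 92. 270.] 0
10786 [350. 104.] topz 0.103 rect [ 853. -150.] [ 94. 569.] 0
680 [506. 154.] topz 0.036 rect [ 775. -542.] [251.  12.] 1
705 [299. 151.] topz 0.022 rect [706. -26.] [73. 71.] 52
4772 [178. 194.] topz 0.144 rect [547. 265.] [ 81. 149.] 31
496 [449. 170.] topz 0.022 rect [ 709. -400.] [162.  19.] 86
1290 [391. 250.] topz 0.018 rect [ 494. -280.] [ 24. 348.] 17
511 [289. 254.] topz 0.036 rect [446. -32.] [44. 60.] 25
5081 [496. 322.] topz 0.07 rect [ 358. -516.] [ 67. 310.] 90
1743 [145. 287.] topz 0.044 rect [327. 288.] [112.  76.] 37
301 [236. 285.] topz 0.029 rect [359.  81.] [46. 33.] 72
303 [294. 298.] topz 0.029 rect [347. -57.] [34. 46.] 3
1242 [369. 309.] topz 0.155 rect [ 337. -218.] [61. 41.] 84
1015 [446. 320.] topz 0.103 rect [ 344. -399.] [58. 57.] 23
side0 bench z 0.002120228181473653
14509 [165. 223.] topz 0.106 rect [853.  -0.] [876.  94.] 90
4196 [373. 126.] topz 0.128 rect [ 345. -217.] [72. 64.] 84
227 [258. 124.] topz 0.023 rect [ 710. -393.] [171.  19.] 86
631 [320. 164.] topz 0.018 rect [ 492. -278.] [ 24. 351.] 16
500 [227. 211.] topz 0.022 rect [704. -22.] [71. 73.] 17
426 [321. 222.] topz 0.036 rect [447. -29.] [44. 65.] 26
235 [359. 221.] topz 0.029 rect [347. -53.] [34. 51.] 4
295 [348. 262.] topz 0.028 rect [359.  82.] [49. 35.] 70
4885 [251. 313.] topz 0.146 rect [546. 290.] [156.  52.] 67
1901 [349. 337.] topz 0.044 rect [328. 290.] [112.  76.] 37
```

View crops.

View pics/top0c.png

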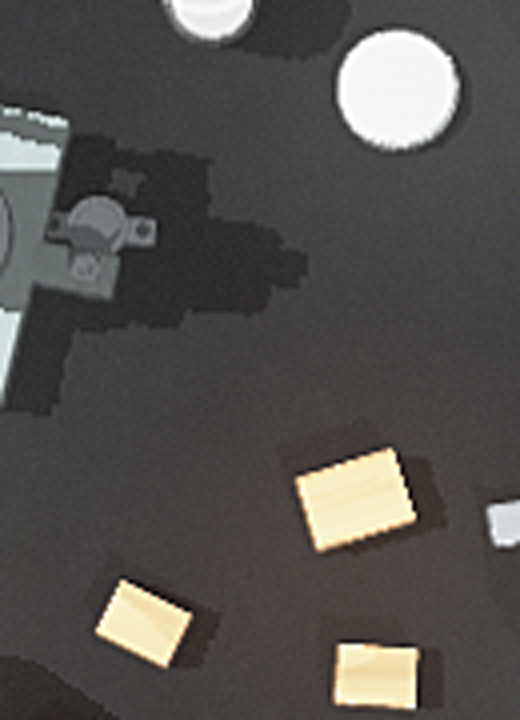

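View pics/side0c.png

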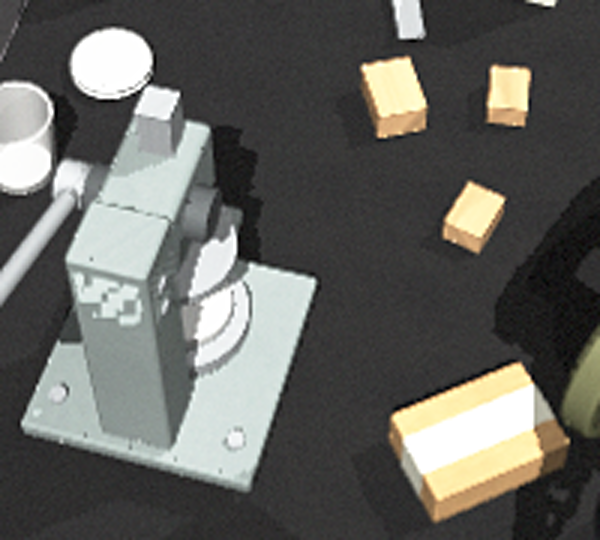

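Candidates for the block are (289,254), (236,285) and (294,298). The first measures 44x60 mm and about 34 mm high, against 46x33 mm for the other two, so it is the one, and the crop confirms it. Next are the press and cup poses.

Run:
```python
from h import *
z=load("top0");W=world(z)
m=(W[...,2]>.033)&(W[...,2]<.047)&(W[...,0]>.4)&(W[...,0]<.75)&(W[...,1]>.1)&(W[...,1]<.42)
Q=W[m];print(len(Q),cv2.minAreaRect((Q[:,:2]*1000).astype(np.float32)))
im=cv2.imread("pics/top0.png");im[m]=(0,0,255)
cv2.imwrite("pics/pl.png",cv2.resize(im[120:250,90:270],None,fx=4,fy=4,interpolation=cv2.INTER_NEAREST))
for nm,u,v,h in [("cup",224.2,185.5,.008),("screw",221.3,196.3,.04),("ear1",213.7,187,.005),("ear2",236,188,.005),("cornerU",217,161,.038)]:
    print(nm,ray(z,u,v,h).round(4),W[int(v),int(u)].round(3))
```

```text
2836 ((591.2449951171875, 210.86959838867188), (187.740478515625, 352.1960144042969), 52.81858825683594)
cup [0.5958 0.1474 0.008 ] [0.598 0.149 0.005]
screw [0.5608 0.1451 0.04  ] [0.557 0.143 0.059]
ear1 [0.5893 0.173  0.005 ] [0.59  0.175 0.001]
ear2 [0.5941 0.118  0.005 ] [0.594 0.118 0.006]
cornerU [0.6469 0.1699 0.038 ] [0.648 0.17  0.035]
```

View pics/pl.png

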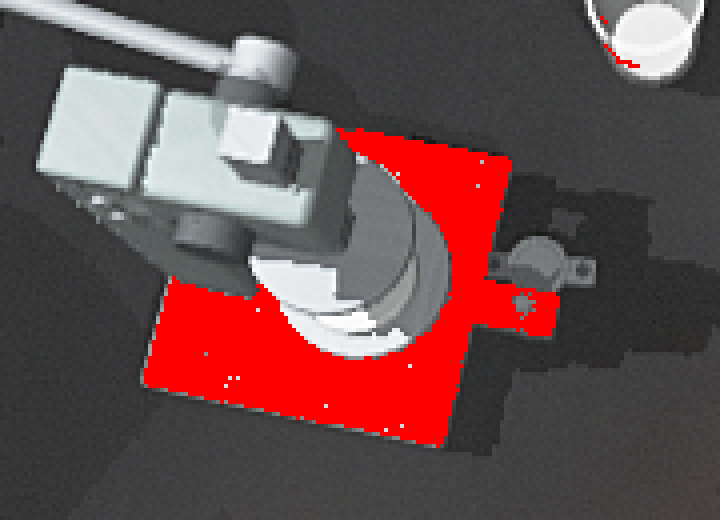

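```bash
cat >> h.py <<'E'
from scipy.spatial.transform import Rotation as R
def plan(tp,tR=None,s=None):
    from cell import get_state
    s=s or get_state();p=s['position'];r=R.from_quat(s['orientation'])
    d=r.inv().apply(np.array(tp)-p)*100
    rv=np.zeros(3) if tR is None else (r.inv()*tR).as_rotvec()
    print("t",round(s['t'],2),"pos",p.round(4),"shift tool cm",d.round(2),"turn",rv.round(3),"rows>=",max(np.linalg.norm(d)/5,np.linalg.norm(rv)/.15).round(1),"F",s['ft_force'].round(1),"w",round(s['width'],4))
    return d,rv
def down(yaw,pitch=0):
    # tool z down, tool x at world yaw; pitch about tool x
    c,sn=np.cos(yaw),np.sin(yaw)
    M=np.array([[c,sn,0],[sn,-c,0],[0,0,-1.]])
    return R.from_matrix(M)*R.from_rotvec([pitch,0,0])
E
python3 - <<'E'
from h import *
from cell import *
s=get_state();r=R.from_quat(s['orientation']).as_matrix();print(r.round(3))
V=camera_params("wrist")["view"];c=-V[:3,:3].T@V[:3,3]
print("cam in tool",(r.T@(c-s['position'])).round(4)); print("cam axes in tool cols",(r.T@V[:3,:3].T).round(3))
yaw=np.arctan2(r[1,0],r[0,0]);print("yaw",yaw)
# bar yaw
for t,rr in [((.35,.20,.3),None),((.446,.0,.3),None)]: plan(t)
# block orient
for n in("top0","side0"):
    z=load(n);W=world(z)
    def rect(cx,cy,h,rad):
        m=(np.abs(W[...,2]-h)<.006)&(np.hypot(W[...,0]-cx,W[...,1]-cy)<rad);Q=W[m]
        rc=cv2.minAreaRect((Q[:,:2]*1000).astype(np.float32));print(rc,cv2.boxPoints(rc).round().tolist())
    rect(.446,-.031,.035,.05); rect(.49,-.28,.016,.2)
E
```

```text
[[ 0.422  0.907 -0.   ]
 [ 0.907 -0.422 -0.001]
 [-0.001 -0.    -1.   ]]
cam in tool [ 1.000e-04 -6.820e-02 -1.424e-01]
cam axes in tool cols [[ 1.    -0.001  0.   ]
 [ 0.     0.962  0.272]
 [-0.001 -0.272  0.962]]
yaw 1.1350273737811865
t 0.15 pos [0.2321 0.4984 0.2308] shift tool cm [-22.08  23.29  -6.9 ] turn [0. 0. 0.] rows>= 6.6 F [-0.6 -0.5 -0.1] w 0.0855
t 0.15 pos [0.2321 0.4984 0.2308] shift tool cm [-36.16  40.43  -6.89] turn [0. 0. 0.] rows>= 10.9 F [-0.6 -0.5 -0.1] w 0.0855
((446.4336242675781, -31.813026428222656), (44.02763748168945, 59.9311637878418), 24.712417602539062) [[414.0, -14.0], [439.0, -68.0], [479.0, -50.0], [454.0, 5.0]]
((446.1719665527344, -263.3196105957031), (315.5548400878906, 283.2162170410156), 76.75105285644531) [[272.0, -384.0], [548.0, -449.0], [620.0, -142.0], [344.0, -77.0]]
((446.69268798828125, -29.042667388916016), (44.33982849121094, 65.17829895019531), 26.487125396728516) [[412.0, -10.0], [441.0, -68.0], [481.0, -48.0], [452.0, 10.0]]
((422.2115173339844, -301.9439392089844), (172.61434936523438, 357.2231140136719), 16.52254295349121) [[289.0, -155.0], [390.0, -498.0], [556.0, -449.0], [454.0, -106.0]]
```

Run:
```python
from h import *
z=load("top0");W=world(z)
A=ray(z,217.75,159.5,.038);B=ray(z,201,231.5,.038);C=ray(z,90+145/4,120+386/4,.038)
print(A,B,C,np.linalg.norm(A-B),np.linalg.norm(C-B))
py=(B-A)/np.linalg.norm(B-A);px=np.array([-py[1]*-1,0,0]);px=np.array([py[1],-py[0],0])
print("px yaw",np.degrees(np.arctan2(px[1],px[0])), "from C",np.degrees(np.arctan2(*(C-B)[[1,0]])))
M=(A+B)/2; foot=M-30e-3*px;foot[2]=0
print("px",px,"py",py,"foot",foot,"edge",foot+.03*px+.05*py,"rear",foot+.185*px)
cup=np.array([.5958,.1474,0]);d=cup-foot;print("cup in press",d@px,d@py)
```

```text
[0.6508663  0.16869046 0.038     ] [0.47086758 0.17917628 0.038     ] [0.48236198 0.36173799 0.038     ] 0.18030388195460395 0.18292320216534694
px yaw 86.66600393243141 from C 86.39731358428443
px [0.05815638 0.99830749 0.        ] py [-0.99830749  0.05815638  0.        ] foot [0.55912225 0.14398415 0.        ] edge [0.51095156 0.17684119 0.        ] rear [0.56988118 0.32867103 0.        ]
cup in press 0.005543114547251205 -0.0364170209277313
```

>>> jog_arm([
  [[0,0,0],[-5,4.3,-1.5],0],
  [[0,0,0],[-4.5,4.7,-1.5],0],
  [[0,0,0],[-4,5,-1.5],0],
  [[0,0,0],[-4,5,-1.5],0],
  [[0,0,0],[-4,5,-1],0],
])

```text
t: 0.65
position: [0.3278, 0.2722, 0.2826]
orientation: [0.841, 0.541, -0.004, 0.001]
ft_force: [1.4, 0.9, 0.8]
width: 0.0857
```

>>> jog_arm([
  [[0,0,0],[-2.9,4,0],0],
  [[0,0,0],[-2.9,4,0],0],
  [[0,0,0],[-2.9,4,1],0],
  [[0,0,0],[-2.9,4.2,1],0],
  [[0,0,0],[-2.5,4.2,1],0],
])

```text
t: 1.15
position: [0.4528, 0.0581, 0.2571]
orientation: [0.841, 0.541, -0.0, 0.002]
ft_force: [0.3, 0.8, 0.4]
width: 0.0854
```

>>> jog_arm([
  [[0,0,0],[0,1,0],0],
  [[0,0,0],[0,0,0],0],
])

```text
t: 1.35
position: [0.4634, 0.0495, 0.2553]
orientation: [0.843, 0.538, -0.002, 0.002]
ft_force: [0.9, 0.3, -0.1]
width: 0.0853
```

Run:
```python
from h import *
im,d=snap("wrist","w1")
z=load("w1")
print(proj(z,[[.5591,.144,.038],[.596,.147,.008],[.446,-.031,.034],[.511,.177,.022]]).round(1))
plan((.4467,-.0312,.25),down(np.radians(24.7)))
cv2.imwrite("pics/w1b.png",im)
```

```text
[[398.4 222.1]
 [402.9 239.4]
 [214.6 196. ]
 [407.  169.2]]
t 1.4 pos [0.4628 0.05   0.2552] shift tool cm [-8.05  1.94  0.57] turn [0.003 0.004 0.707] rows>= 4.7 F [-1.4  0.8  0.1] w 0.0852
```

View pics/w1.png

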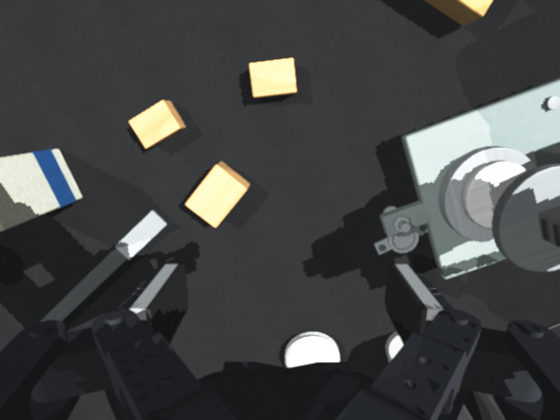

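Run:
```python
from h import *
im=cv2.imread("pics/w1.png")
c=cv2.resize(im[125:285,370:480],None,fx=5,fy=5,interpolation=cv2.INTER_CUBIC)
c=cv2.convertScaleAbs(c,alpha=1.5,beta=20)
cv2.imwrite("pics/w1c.png",c[:600]);
cv2.imwrite("pics/w1d.png",c[200:])
```

```text
(no output)
```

View pics/w1d.png

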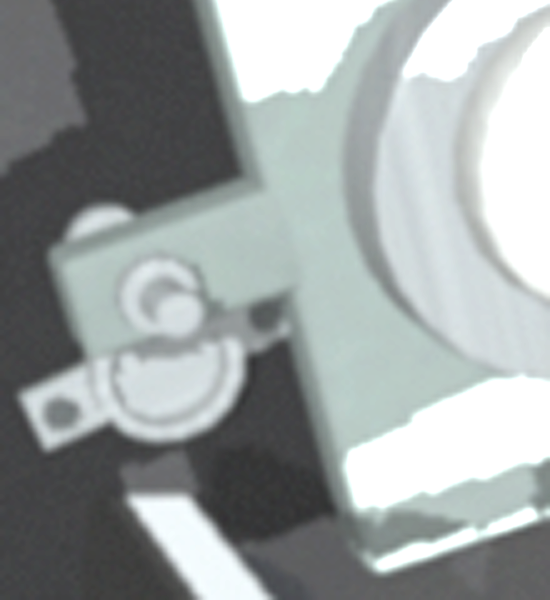

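View pics/w1c.png

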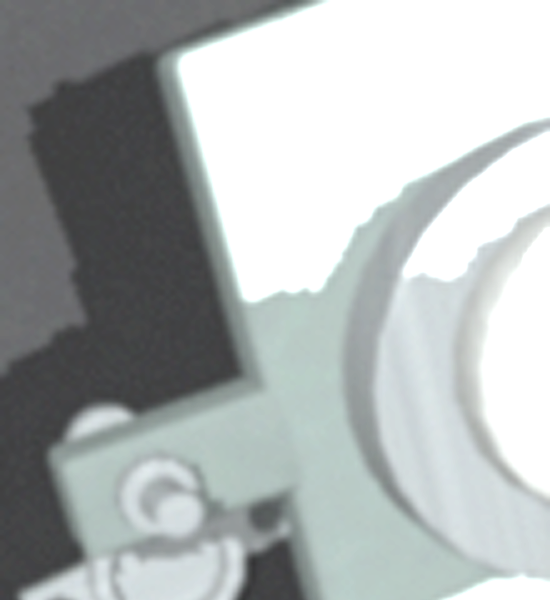

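Run:
```python
from h import *
z=load("w1");W=world(z)
f=lambda x,y,h:ray(z,370+x/5,165+y/5,h)
print("cup ring",f(170,369,.008),"earmid",(f(62,413,.0055)+f(266,316,.005))/2,f(62,413,.005)-f(266,316,.005))
A=f(375,568,.038);B=f(183,-143,.038)
print("A",A,"B",B,np.linalg.norm(A-B))
py=(B-A)/np.linalg.norm(B-A);px=np.array([py[1],-py[0],0])
foot=(A+B)/2-.03*px;print("yaw",np.degrees(np.arctan2(px[1],px[0])),"foot",foot, "screw",f(160,298,.040))
L=f(52,258,.038);print("lug corner",[(L-foot)@px,(L-foot)@py])
print("edge",foot+.03*px+.05*py,"rear",foot+.185*px)
# bench & plate depth heights
print("bench",np.nanmedian(W[250:300,250:330,2]),"plate",np.nanmedian(W[150:165,415:430,2]))
m=(np.abs(W[...,2]-.033)<.006)&(np.hypot(W[...,0]-.446,W[...,1]+.031)<.045)
print("block",cv2.minAreaRect((W[m][:,:2]*1000).astype(np.float32)),np.median(W[m][:,2]))
m=(np.abs(W[...,2]-.014)<.008)&(W[...,1]<-.08)&(W[...,1]>-.4)&(W[...,0]>.43)&(W[...,0]<.55)
Q=W[m][:,:2]*1000;print("bar",cv2.fitLine(Q.astype(np.float32),cv2.DIST_HUBER,0,.01,.01).ravel(),Q[:,1].max(),Q[Q[:,1].argmax()],np.median(W[m][:,2]))
```

```text
cup ring [0.59575858 0.14847001 0.008     ] earmid [0.59538447 0.14783119 0.00525   ] [ 0.00281297 -0.05516732  0.        ]
A [0.64963852 0.17121599 0.038     ] B [0.47328527 0.18405186 0.038     ] 0.1768197600588985
yaw 85.83706726416878 foot [0.55928411 0.14771308 0.038     ] screw [0.56273267 0.14634056 0.04      ]
lug corner [np.float64(-0.021000038971147897), np.float64(0.01334819057548506)]
edge [0.51159381 0.18126358 0.038     ] rear [0.57271381 0.33222498 0.038     ]
bench -0.0003450337995028659 plate 0.03761531359531786
block ((447.6006774902344, -31.150989532470703), (44.20989990234375, 60.4991569519043), 25.051584243774414) 0.031607709132476104
bar [ 2.8308824e-01 -9.5909387e-01  4.7252655e+02 -2.0852405e+02] -110.75139456980901 [ 455.32221476 -110.75139457] 0.012814234736939413
```

>>> jog_arm([
  [[0,0,0.142],[-1.6,0.4,2],0],
  [[0,0,0.142],[-1.6,0.6,3],0],
  [[0,0,0.142],[-1.6,0.8,3],0],
  [[0,0,0.142],[-1.5,1,3],0],
  [[0,0,0.142],[-1.5,1,3],0],
])

```text
t: 1.9
position: [0.439, -0.029, 0.1166]
orientation: [0.979, 0.206, 0.004, 0.003]
ft_force: [0.1, 0.2, -0.2]
width: 0.0854
```

Run:
```python
from h import *
plan((.447,-.0312,.007),down(np.radians(24.9)))
```

```text
t 1.9 pos [ 0.439  -0.029   0.1166] shift tool cm [ 0.56  0.44 10.97] turn [ 0.008 -0.007 -0.019] rows>= 2.2 F [ 0.1  0.2 -0.2] w 0.0854
```

>>> jog_arm([
  [[0.008,-0.007,-0.019],[0.56,0.44,4],0],
  [[0,0,0],[0,0,4],0],
  [[0,0,0],[0,0,2.5],0],
  [[0,0,0],[0,0,0.3],0],
])

```text
t: 2.3
position: [0.4437, -0.0267, 0.0048]
orientation: [0.977, 0.215, -0.0, -0.0]
ft_force: [1.0, 0.1, 0.9]
width: 0.0852
```

Run:
```python
from h import *
plan((.447,-.0312,.007),down(np.radians(24.9)))
```

```text
t 2.3 pos [ 0.4437 -0.0267  0.0048] shift tool cm [ 0.11  0.54 -0.22] turn [-0.001  0.001 -0.001] rows>= 0.1 F [1.  0.1 0.9] w 0.0852
```

>>> jog_arm([
  [[0,0,0],[0.1,0.5,-0.1],0],
  [[0,0,0],[0,0,0],0.3],
  [[0,0,0],[0,0,0],0.6],
  [[0,0,0],[0,0,0],0.8],
  [[0,0,0],[0,0,0],0.8],
], newtons=40)

```text
t: 2.8
position: [0.4492, -0.0293, 0.011]
orientation: [0.976, 0.217, 0.003, 0.001]
ft_force: [-0.8, -0.8, -1.0]
width: 0.0432
```

>>> jog_arm([
  [[0,0,0],[0,0,0],0.8],
  [[0,0,0],[0,0,-1],0.8],
  [[0,0,0],[0,0,-3],0.8],
])

```text
t: 3.1
position: [0.4473, -0.0291, 0.0505]
orientation: [0.976, 0.217, 0.0, -0.0]
ft_force: [0.1, 0.7, 0.0]
width: 0.0432
```

Run:
```python
from h import *
u=np.array([np.cos(np.radians(70)),np.sin(np.radians(70))])
plan((.4855,.071,.05),down(np.radians(70)))
plan((.4855,.071,.05))
```

```text
t 3.1 pos [ 0.4473 -0.0291  0.0505] shift tool cm [ 7.7  -7.45  0.05] turn [ 0.    -0.001 -0.785] rows>= 5.2 F [0.1 0.7 0. ] w 0.0432
t 3.1 pos [ 0.4473 -0.0291  0.0505] shift tool cm [ 7.7  -7.45  0.05] turn [0. 0. 0.] rows>= 2.1 F [0.1 0.7 0. ] w 0.0432
```

>>> jog_arm([
  [[0,0,-0.14],[1.5,-1.5,0],0.8],
  [[0,0,-0.14],[1.7,-1.2,0],0.8],
  [[0,0,-0.14],[1.9,-1,0],0.8],
  [[0,0,-0.14],[2,-0.7,0],0.8],
  [[0,0,-0.14],[2,-0.4,0],0.8],
])

```text
t: 3.6
position: [0.4876, 0.0704, 0.0581]
orientation: [0.837, 0.547, 0.004, 0.002]
ft_force: [0.2, -0.6, -2.1]
width: 0.0435
```

Run:
```python
from h import *
plan((.4855,.0705,.011),down(np.radians(70)))
```

```text
t 3.6 pos [0.4876 0.0704 0.0581] shift tool cm [-0.09 -0.23  4.71] turn [ 0.008 -0.003 -0.065] rows>= 0.9 F [ 0.2 -0.6 -2.1] w 0.0435
```

>>> jog_arm([
  [[0.008,-0.003,-0.065],[-0.1,-0.2,2.5],0.8],
  [[0,0,0],[0,0,1.5],0.8],
  [[0,0,0],[0,0,0.4],0.8],
])

```text
t: 3.9
position: [0.4874, 0.0728, 0.0158]
orientation: [0.816, 0.578, 0.002, 0.001]
ft_force: [0.4, -0.4, -0.4]
width: 0.0434
```

Run:
```python
from h import *
plan((.4855,.0705,.011),down(np.radians(70)))
```

```text
t 3.9 pos [0.4874 0.0728 0.0158] shift tool cm [-0.28 -0.1   0.48] turn [ 0.004 -0.002  0.012] rows>= 0.1 F [ 0.4 -0.4 -0.4] w 0.0434
```

>>> jog_arm([
  [[0,0,0],[-0.3,-0.1,0.2],0.8],
  [[0,0,0],[0,0,0.3],0.8],
  [[0,0,0],[0,0,0],0.5],
  [[0,0,0],[0,0,0],0.3],
  [[0,0,0],[0,0,0],0.3],
])

```text
t: 4.4
position: [0.4861, 0.0696, 0.013]
orientation: [0.816, 0.577, 0.003, 0.002]
ft_force: [0.5, 0.2, 0.9]
width: 0.0598
```

Run:
```python
from h import *
plan((.4855,.0705,.011),down(np.radians(70)))
```

```text
t 4.4 pos [0.4861 0.0696 0.013 ] shift tool cm [ 0.06 -0.09  0.2 ] turn [ 0.006 -0.003  0.009] rows>= 0.1 F [0.5 0.2 0.9] w 0.0598
```

>>> jog_arm([
  [[0,0,0],[0,0,-4],0.3],
  [[0,0,0],[0,0,-5],0.1],
  [[0,0,0.14],[-3.5,1,-3],0],
  [[0,0,0.14],[-4,1,-2],0],
  [[0,0,0.14],[-4,1,-2],0],
])

```text
t: 4.9
position: [0.4572, -0.0455, 0.1778]
orientation: [0.92, 0.392, 0.002, 0.001]
ft_force: [1.8, -0.8, 0.3]
width: 0.0852
```

Run:
```python
from h import *
plan((.48,-.16,.22),down(np.radians(16.4)))
snap("top","top1")
im=cv2.imread("pics/top1.png");cv2.imwrite("pics/top1c.png",cv2.resize(im[140:290,180:380],None,fx=4,fy=4,interpolation=cv2.INTER_CUBIC))
```

```text
t 4.9 pos [ 0.4572 -0.0455  0.1778] shift tool cm [-6.66  9.59 -4.21] turn [ 0.002 -0.003  0.519] rows>= 3.5 F [ 1.8 -0.8  0.3] w 0.0852
```

View pics/top1c.png

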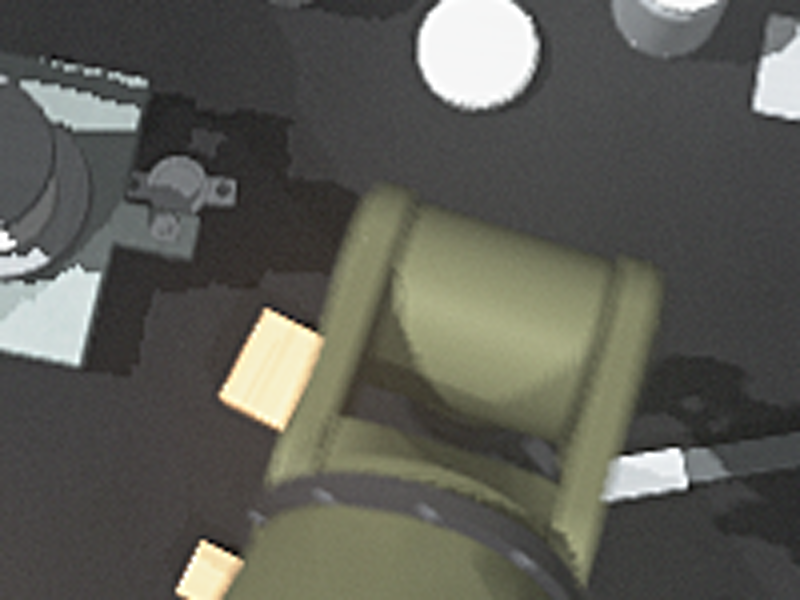

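>>> jog_arm([
  [[0,0,0.14],[-1.2,3.3,-1],0],
  [[0,0,0.14],[-1,3.3,-1],0],
  [[0,0,0.14],[-0.6,3.3,-1],0],
  [[0,0,0.1],[0,3.3,-1],0],
  [[0,0,0],[0,0,0],0],
])

```text
t: 5.45
position: [0.5068, -0.1834, 0.2272]
orientation: [0.992, 0.127, 0.006, 0.003]
ft_force: [0.5, 0.9, -0.6]
width: 0.0854
```

Run:
```python
from h import *
plan((.52,-.33,.1),down(np.radians(16.4)))
im,d=snap("wrist","w2");z=load("w2");W=world(z)
m=(np.abs(W[...,2]-.013)<.008)&(np.abs((W[...,0]-.4725)*.959+(W[...,1]+.2085)*.283)<.03)
Q=W[m][:,:2]*1000
print(cv2.minAreaRect(Q.astype(np.float32)),cv2.fitLine(Q.astype(np.float32),cv2.DIST_HUBER,0,.01,.01).ravel(),np.median(W[m][:,2]))
im[m]=im[m]//2+np.array([0,0,120],np.uint8);cv2.imwrite("pics/w2m.png",im)
```

```text
t 5.45 pos [ 0.5068 -0.1834  0.2272] shift tool cm [-2.55 14.42 12.8 ] turn [ 0.008 -0.011 -0.032] rows>= 3.9 F [ 0.5  0.9 -0.6] w 0.0854
((492.0400390625, -270.06121826171875), (24.252788543701172, 328.156982421875), 16.905420303344727) [ 2.9111558e-01 -9.5668787e-01  4.8536304e+02 -2.4676526e+02] 0.013230496108382213
```

View pics/w2m.png

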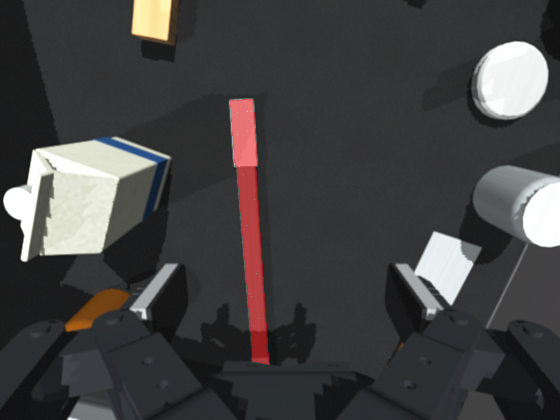

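>>> jog_arm([
  [[0.004,-0.005,-0.02],[-0.7,4.4,2],0.2],
  [[0.004,-0.005,-0.02],[-0.7,4.4,2],0.4],
  [[0,0,0],[-0.7,4.4,3],0.55],
  [[0,0,0],[-0.6,4.2,4],0.55],
  [[0,0,0],[0,0,3.5],0.55],
], newtons=120)

```text
t: 6.0
position: [0.5313, -0.3491, 0.0907]
orientation: [0.988, 0.156, 0.004, 0.002]
ft_force: [0.0, -0.1, -0.6]
width: 0.0382
```

Run:
```python
from h import *
plan((.5202,-.3618,.02),down(np.radians(16.9)))
```

```text
t 6.0 pos [ 0.5313 -0.3491  0.0907] shift tool cm [-1.5   0.83  7.07] turn [ 0.005 -0.007  0.017] rows>= 1.5 F [ 0.  -0.1 -0.6] w 0.0382
```

>>> jog_arm([
  [[0.005,-0.007,0.017],[-1.5,0.8,3],0.55],
  [[0,0,0],[0,0,2.5],0.58],
  [[0,0,0],[0,0,0],0.6],
])

```text
t: 6.3
position: [0.5169, -0.3579, 0.0276]
orientation: [0.989, 0.149, -0.003, -0.004]
ft_force: [0.4, -0.1, 0.0]
width: 0.0343
```

Run:
```python
from h import *
plan((.5202,-.3618,.003),down(np.radians(16.9)))
im,d=snap("wrist","w3")
```

```text
t 6.3 pos [ 0.5169 -0.3579  0.0276] shift tool cm [0.21 0.49 2.46] turn [-0.008  0.006  0.005] rows>= 0.5 F [ 0.4 -0.1  0. ] w 0.0343
```

View pics/w3.png

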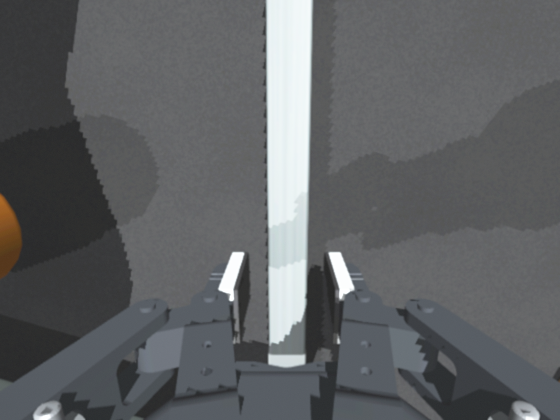

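>>> jog_arm([
  [[-0.008,0.006,0.005],[0.1,0.4,1.8],0.6],
  [[0,0,0],[0,0,0.6],0.6],
  [[0,0,0],[0,0,0],0.6],
])

```text
t: 6.65
position: [0.5225, -0.3615, 0.0107]
orientation: [0.989, 0.149, 0.003, 0.003]
ft_force: [-0.3, 0.6, -0.7]
width: 0.0339
```

>>> jog_arm([
  [[0,0,0],[0,0,0.2],0.6],
  [[0,0,0],[0,0,0.2],0.6],
])

```text
t: 6.85
position: [0.5237, -0.3616, 0.0096]
orientation: [0.989, 0.149, 0.004, 0.004]
ft_force: [-0.6, -0.1, -0.1]
width: 0.0338
```

>>> jog_arm([
  [[-0.006,0.006,0.005],[-0.2,0,0.5],0.6],
  [[0,0,0],[0,0,0.3],0.6],
  [[0,0,0],[0,0,0],0.6],
])

```text
t: 7.15
position: [0.5221, -0.3624, 0.0021]
orientation: [0.989, 0.147, 0.009, 0.008]
ft_force: [0.2, 0.0, -0.3]
width: 0.034
```

Run:
```python
from h import *
from cell import *
for i in range(2): plan((.521,-.3618,.002),down(np.radians(16.9)))
```

```text
t 7.15 pos [ 0.5221 -0.3624  0.0021] shift tool cm [-0.09 -0.09  0.  ] turn [ 0.018 -0.015 -0.   ] rows>= 0.2 F [ 0.2  0.  -0.3] w 0.034
t 7.15 pos [ 0.5221 -0.3624  0.0021] shift tool cm [-0.09 -0.09  0.  ] turn [ 0.018 -0.015 -0.   ] rows>= 0.2 F [ 0.2  0.  -0.3] w 0.034
```

>>> jog_arm([
  [[0.018,-0.015,0],[-0.1,0,0.2],0.6],
  [[0,0,0],[0,0,0.1],0.65],
])

```text
t: 7.35
position: [0.5213, -0.3627, -0.0004]
orientation: [0.989, 0.147, -0.001, -0.001]
ft_force: [-5.8, 4.2, 14.0]
width: 0.0305
```

>>> jog_arm([
  [[0,0,0],[0,0,0.1],0.7],
  [[0,0,0],[0,0,0],0.9],
  [[0,0,0],[0,0,0],1],
  [[0,0,0],[0,0,0],1],
])

```text
t: 7.75
position: [0.5222, -0.3633, 0.0008]
orientation: [0.989, 0.147, -0.001, -0.001]
ft_force: [-1.7, 1.7, 2.8]
width: 0.0167
```

>>> jog_arm([
  [[0,0,0],[0,0,-1],1],
  [[0,0,0],[0,0,-2],1],
  [[0,0,0],[0,0,-3],1],
  [[0,0,0],[0,0,-2],1],
  [[0,0,0],[0,0,0],1],
])

```text
t: 8.25
position: [0.5212, -0.3629, 0.0818]
orientation: [0.989, 0.147, -0.003, -0.003]
ft_force: [-0.4, -0.2, -6.0]
width: 0.0165
```

Run:
```python
from h import *
plan((.521,-.3618,.002),down(np.radians(16.9)))
snap("side","s1");snap("wrist","w4")
```

```text
t 8.25 pos [ 0.5212 -0.3629  0.0818] shift tool cm [ 0.05 -0.06  7.98] turn [-0.006  0.005  0.   ] rows>= 1.6 F [-0.4 -0.2 -6. ] w 0.0165
```

View pics/s1.png

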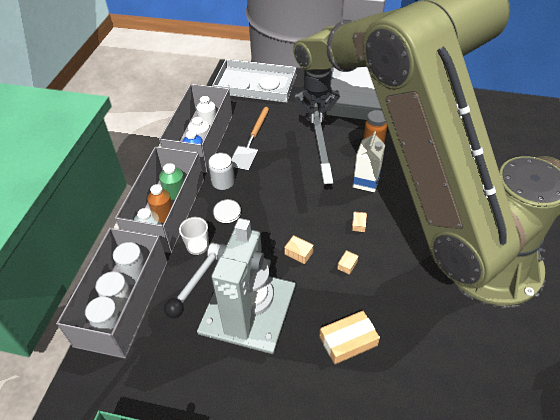

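View pics/w4.png

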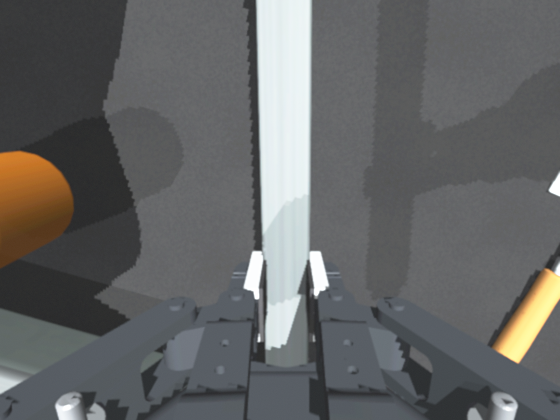

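```bash
cat >> h.py <<'E'
def bartool(name,s):
    """bar top-face line in tool frame from wrist depth"""
    z=load(name);W=world(z);r=R.from_quat(s['orientation'])
    T=r.inv().apply((W-s['position']).reshape(-1,3)).reshape(W.shape)
    # camera depth points with |x|<9mm, y from -.25 .. -0.03 
    m=(np.abs(T[...,0])<.007)&(T[...,1]<-.03)&(T[...,1]>-.19)&(np.abs(T[...,2])<.09)
    for _ in range(3):
        y=T[...,1][m];zz=T[...,2][m];p=np.polyfit(y,zz,1)
        m&=np.abs(T[...,2]-np.polyval(p,T[...,1]))<.004
    return p,m.sum(),T
E
python3 - <<'E'
from h import *
from cell import *
s=get_state();p,n,T=bartool("w4",s);print("slope",p,n,"range",)
V=camera_params("wrist")["view"]
z=load("w4");W=world(z);
for v in (5,60,120,180,240,300): print(v,T[v,285].round(4),W[v,285].round(4))
E
```

```text
slope [-0.0195116  -0.01441374] 7999 range
5 [ 0.0006 -0.1057 -0.013 ] [ 0.4902 -0.2609  0.0927]
60 [ 0.0006 -0.0878 -0.0121] [ 0.4954 -0.278   0.0916]
120 [ 0.0006 -0.0666 -0.0129] [ 0.5016 -0.2983  0.0922]
180 [ 0.0006 -0.0437 -0.0131] [ 0.5082 -0.3203  0.0923]
240 [ 0.0005 -0.0186 -0.0135] [ 0.5155 -0.3443  0.0925]
300 [ 0.0005  0.0089 -0.0143] [ 0.5235 -0.3706  0.093 ]
```

```bash
cat >> h.py <<'E'
TOE=np.array([0,-.262,-.0065])
def bartarget(toe,yawdeg,thdeg):
    r=down(np.radians(yawdeg-90),-np.radians(thdeg)); return np.array(toe)-r.apply(TOE),r
def barnow():
    from cell import get_state
    s=get_state();r=R.from_quat(s['orientation']);u=-r.as_matrix()[:,1]
    print("t",round(s['t'],2),"tcp",s['position'].round(4),"toe",(s['position']+r.apply(TOE)).round(4),"yaw",np.degrees(np.arctan2(u[1],u[0])).round(1),"th",np.degrees(np.arcsin(-u[2])).round(2),"roll",np.degrees(np.arcsin(r.as_matrix()[2,0])).round(2),"F",s['ft_force'].round(1),"M",s['ft_torque'].round(2),"w",s['width'].round(4))
    return s
E
python3 - <<'E'
from h import *
barnow()
toe=np.array([.5167,.2035,.0073]);p,r=bartarget(toe,78,16.5)
u=-r.as_matrix()[:,1];print("ins tcp",p,u)
pre=p-.09*u;print("pre",pre)
plan(pre+[0,0,.05],r);plan(pre+[0,0,.05])
E
```

```text
Traceback (most recent call last):
  File "h.py", line 52, in barnow
    print("t",round(s['t'],2),"tcp",s['position'].round(4),"toe",(s['position']+r.apply(TOE)).round(4),"yaw",np.degrees(np.arctan2(u[1],u[0])).round(1),"th",np.degrees(np.arcsin(-u[2])).round(2),"roll",np.degrees(np.arcsin(r.as_matrix()[2,0])).round(2),"F",s['ft_force'].round(1),"M",s['ft_torque'].round(2),"w",s['width'].round(4))
                                                                                                                                                                                                                                                                                                                        ^^^^^^^^^^^^^^^^
AttributeError: 'float' object has no attribute 'round'
```

```bash
sed -i "s/s\['width'\].round(4))$/round(s['width'],4))/" h.py
python3 - <<'E'
from h import *
barnow()
toe=np.array([.5167,.2035,.0073]);p,r=bartarget(toe,78,16.5)
u=-r.as_matrix()[:,1];print("ins tcp",p,u)
pre=p-.09*u;print("pre",pre)
plan(pre+[0,0,.05],r);plan(pre+[0,0,.05])
E
```

```text
t 8.35 tcp [ 0.5203 -0.3621  0.0788] toe [ 0.4441 -0.1115  0.0876] yaw 106.9 th -0.52 roll -0.39 F [ 0.5  0.2 -5.8] M [-0.41 -0.16 -0.02] w 0.0169
ins tcp [ 0.46408652 -0.04402697  0.07547969] [ 0.19934983  0.93786722 -0.28401534]
pre [ 0.44614503 -0.12843502  0.10104107]
t 8.35 pos [ 0.5203 -0.3621  0.0788] shift tool cm [ -0.34 -24.58  -7.  ] turn [-0.289 -0.064  0.502] rows>= 5.1 F [ 0.5  0.2 -5.8] w 0.0169
t 8.35 pos [ 0.5203 -0.3621  0.0788] shift tool cm [ -0.34 -24.58  -7.  ] turn [0. 0. 0.] rows>= 5.1 F [ 0.5  0.2 -5.8] w 0.0169
```

>>> jog_arm([
  [[0,0,0.06],[0,-1,-2.5],1],
  [[-0.02,0,0.08],[0,-3,-2.5],1],
  [[-0.04,0,0.08],[0,-3,-2],1],
  [[-0.05,0,0.08],[0.5,-3.5,-1],1],
  [[-0.05,0,0.08],[1,-3.5,0],1],
])

```text
t: 8.85
position: [0.5152, -0.2224, 0.147]
orientation: [0.996, -0.052, -0.002, 0.075]
ft_force: [0.2, 0.4, -6.4]
width: 0.0168
```

Run:
```python
from h import *
barnow()
p,r=bartarget([.5167,.2035,.0073],78,16.5)
u=-r.as_matrix()[:,1];pre=p-.09*u
plan(pre+[0,0,.05],r)
```

```text
t 8.85 tcp [ 0.5152 -0.2224  0.147 ] toe [0.5424 0.0362 0.1141] yaw 84.0 th 8.63 roll 0.18 F [ 0.2  0.4 -6.4] M [-0.31 -0.05 -0.  ] w 0.0168
t 8.85 pos [ 0.5152 -0.2224  0.147 ] shift tool cm [-7.84 -8.47 -1.72] turn [-0.137 -0.026  0.102] rows>= 2.3 F [ 0.2  0.4 -6.4] w 0.0168
```

>>> jog_arm([
  [[-0.05,0,0.04],[-2.5,-2.5,0],1],
  [[-0.05,0,0.04],[-2.5,-2.5,0],1],
  [[-0.04,-0.01,0.02],[-2,-2.5,0],1],
  [[0,-0.01,0],[0,0,0],1],
])

```text
t: 9.25
position: [0.452, -0.132, 0.1248]
orientation: [0.984, -0.103, -0.016, 0.146]
ft_force: [0.1, 0.0, -4.6]
width: 0.0169
```

Run:
```python
from h import *
barnow()
p,r=bartarget([.5167,.2035,.0073],78,16.5)
u=-r.as_matrix()[:,1];pre=p-.09*u
plan(pre+[0,0,.05],r)
from cell import *
s=get_state();snap("wrist","w5");pp,n,T=bartool("w5",s);print(pp,n)
```

```text
t 9.25 tcp [ 0.452  -0.132   0.1248] toe [0.5043 0.1151 0.0548] yaw 78.1 th 16.9 roll -0.1 F [ 0.1  0.  -4.6] M [ 0.05 -0.    0.02] w 0.0169
t 9.25 pos [ 0.452  -0.132   0.1248] shift tool cm [-0.65  0.54 -2.58] turn [0.007 0.002 0.001] rows>= 0.5 F [ 0.1  0.  -4.6] w 0.0169
[-0.01699986 -0.0129819 ] 8068
```

View pics/w5.png

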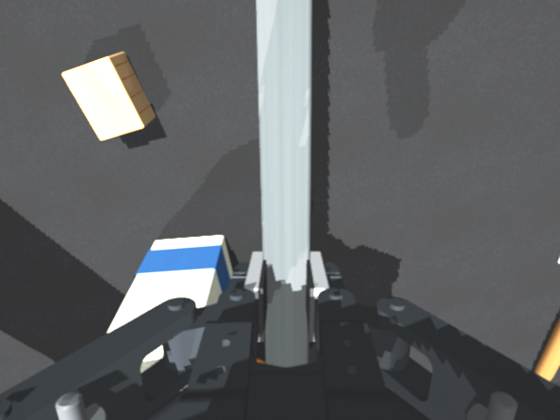

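Run:
```python
from h import *
snap("top","t5");snap("side","s5")
for n in("t5","s5"):
    z=load(n);q=proj(z,[[.5043,.1151,.0548]])[0];print(n,q)
    x,y=q.astype(int);x=max(x,70);im=z['im'][y-60:y+60,x-70:x+70];cv2.imwrite(f"pics/{n}c.png",cv2.resize(im,None,fx=5,fy=5,interpolation=cv2.INTER_CUBIC));print(x-70,y-60)
```

```text
t5 [229.36901331 219.93265984]
159 159
s5 [287.97587863 253.5004869 ]
217 193
```

View pics/t5c.png

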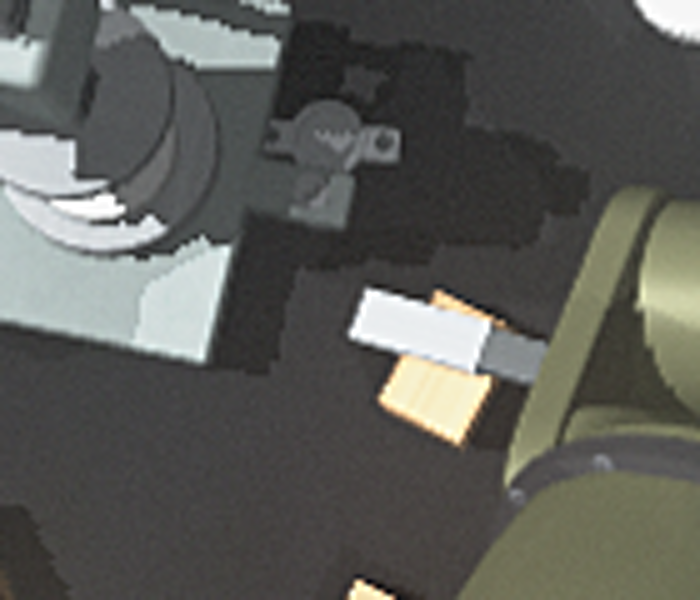

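View pics/s5c.png

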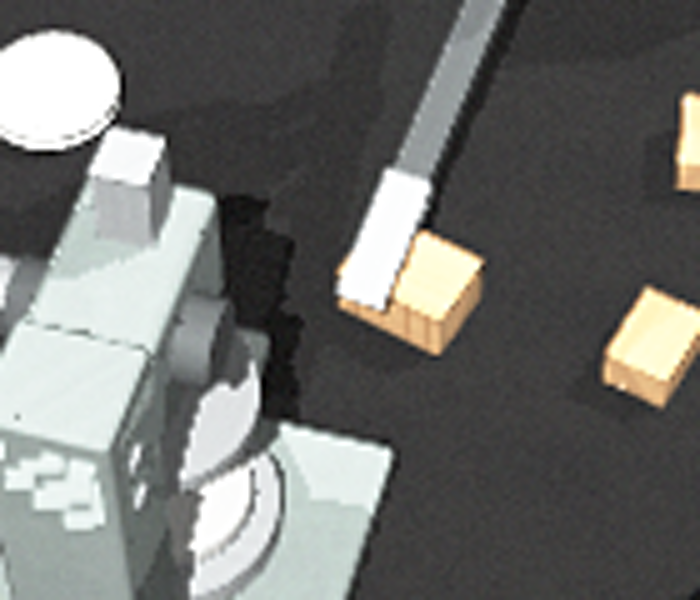

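```bash
cat >> h.py <<'E'
def tri(za,ua,zb,ub):
    f=lambda z,u:cv2.undistortPoints(np.array([[u]],float),z['K'],z['dist'])[0,0].reshape(2,1)
    X=cv2.triangulatePoints(za['V'][:3],zb['V'][:3],f(za,ua),f(zb,ub)).ravel();return X[:3]/X[3]
E
python3 - <<'E'
from h import *
barnow()
a=load("t5");b=load("s5");X=tri(a,(230.8,221.6),b,(289.4,253.4));print(X,proj(a,X),proj(b,X))
Wa=world(a);Wb=world(b);print(Wa[222,232],Wb[252,289])
E
```

```text
t 9.4 tcp [ 0.4546 -0.1352  0.1265] toe [0.5076 0.1119 0.0569] yaw 77.9 th 16.82 roll 0.15 F [ 0.9 -0.1 -4.7] M [ 0.02 -0.01 -0.04] w 0.0162
[0.50145667 0.11163233 0.05137166] [[230.80199588 221.58575961]] [[289.41315463 253.40357598]]
[0.50004315 0.10808713 0.05634059] [0.50249519 0.11145113 0.05664096]
```

```bash
sed -i 's/^TOE=.*/TOE=np.array([-.003,-.261,-.004])/' h.py
python3 - <<'E'
from h import *
barnow()
p,r=bartarget([.5167,.2035,.0073],78,16.2)
u=-r.as_matrix()[:,1];pre=p-.08*u;print(pre,p)
plan(pre,r)
E
```

```text
t 9.4 tcp [ 0.4546 -0.1352  0.1265] toe [0.5043 0.1108 0.0548] yaw 77.9 th 16.82 roll 0.15 F [ 0.9 -0.1 -4.7] M [ 0.02 -0.01 -0.04] w 0.0162
[ 0.45131963 -0.11851967  0.09859479] [ 0.46729213 -0.04337495  0.0762755 ]
t 9.4 pos [ 0.4546 -0.1352  0.1265] shift tool cm [-0.68 -2.3   2.22] turn [ 0.011 -0.002 -0.002] rows>= 0.7 F [ 0.9 -0.1 -4.7] w 0.0162
```

>>> jog_arm([
  [[0.01,0,0],[-0.6,-1,0.5],1],
  [[0,0,0],[0,-1.3,0.5],1],
  [[0,0,0],[0,0,0.7],1],
  [[0,0,0],[0,0,0],1],
])

```text
t: 9.8
position: [0.4525, -0.1173, 0.1007]
orientation: [0.984, -0.106, -0.014, 0.14]
ft_force: [-0.4, -0.7, -5.4]
width: 0.0163
```

Run:
```python
from h import *
barnow()
p,r=bartarget([.5167,.2035,.0073],78,16.2)
plan(p,r)
```

```text
t 9.8 tcp [ 0.4525 -0.1173  0.1007] toe [0.5031 0.1294 0.032 ] yaw 77.7 th 16.13 roll 0.11 F [-0.4 -0.7 -5.4] M [-0.06  0.06  0.03] w 0.0163
t 9.8 pos [ 0.4525 -0.1173  0.1007] shift tool cm [-0.13 -7.92  0.25] turn [-0.001 -0.001 -0.005] rows>= 1.6 F [-0.4 -0.7 -5.4] w 0.0163
```

Clear of the block. Now sliding the bar in along its own axis, in stages.

>>> jog_arm([
  [[0,0,0],[-0.1,-1.5,0.2],1],
  [[0,0,0],[0,-1.5,0.1],1],
  [[0,0,0],[0,-1.5,0],1],
  [[0,0,0],[0,0,0],1],
])

```text
t: 10.2
position: [0.4612, -0.0754, 0.0842]
orientation: [0.984, -0.107, -0.014, 0.14]
ft_force: [0.1, 0.3, -4.4]
width: 0.0167
```

Run:
```python
from h import *
barnow()
p,r=bartarget([.5167,.2035,.0073],78,16.2)
plan(p,r)
snap("top","t6");snap("side","s6")
for n,(x,y) in(("t6",(229,210)),("s6",(287,270))):
    im=load(n)['im'][y-60:y+60,x-70:x+70];cv2.imwrite(f"pics/{n}c.png",cv2.resize(im,None,fx=5,fy=5,interpolation=cv2.INTER_CUBIC))
```

```text
t 10.2 tcp [ 0.4612 -0.0754  0.0842] toe [0.5124 0.1712 0.0156] yaw 77.6 th 16.13 roll 0.11 F [ 0.1  0.3 -4.4] M [ 0.14 -0.02  0.05] w 0.0167
t 10.2 pos [ 0.4612 -0.0754  0.0842] shift tool cm [-0.09 -3.35 -0.14] turn [-0.001  0.    -0.007] rows>= 0.7 F [ 0.1  0.3 -4.4] w 0.0167
```

View pics/t6c.png

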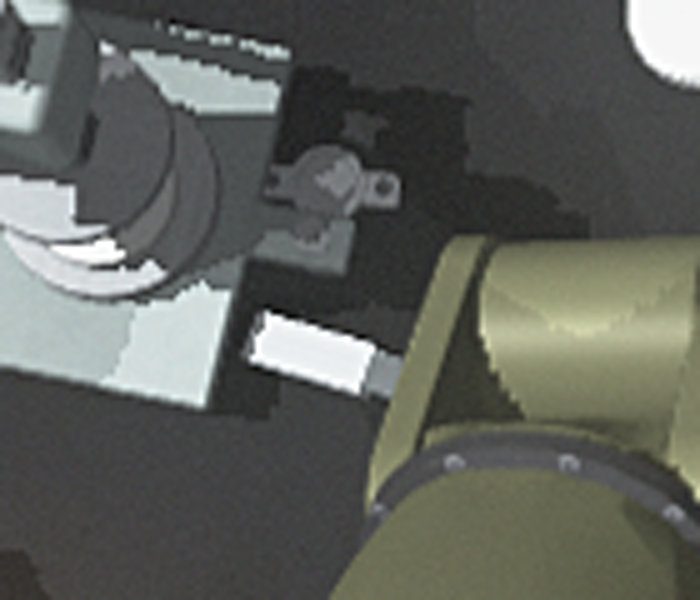

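View pics/s6c.png

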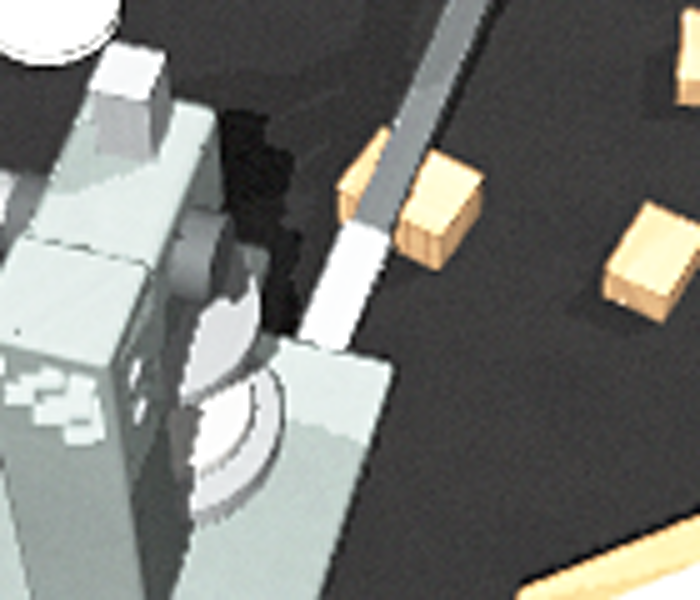

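>>> jog_arm([
  [[0,0,0],[-0.1,-0.8,-0.1],1],
  [[0,0,0],[0,-1,0],1],
  [[0,0,0],[0,-1,0],1],
  [[0,0,0],[0,-0.7,0],1],
  [[0,0,0],[0,0,0],1],
])

```text
t: 10.8
position: [0.4681, -0.0416, 0.0756]
orientation: [0.984, -0.108, -0.014, 0.14]
ft_force: [-0.1, -0.1, -6.0]
width: 0.0166
```

Run:
```python
from h import *
barnow()
p,r=bartarget([.5167,.2035,.0073],78,16.2)
plan(p,r)
```

```text
t 10.8 tcp [ 0.4681 -0.0416  0.0756] toe [0.5198 0.2049 0.0069] yaw 77.4 th 16.15 roll 0.18 F [-0.1 -0.1 -6. ] M [-0.05  0.1   0.  ] w 0.0166
t 10.8 pos [ 0.4681 -0.0416  0.0756] shift tool cm [-0.03  0.2  -0.01] turn [-0.001 -0.001 -0.009] rows>= 0.1 F [-0.1 -0.1 -6. ] w 0.0166
```

>>> jog_arm([
  [[0,0,0],[0,0,0.2],1],
  [[0.015,0,0],[0,0,0.25],1],
  [[0.015,0,0],[0,0,0.25],1],
  [[0.015,0,0],[0,0,0.25],1],
])

```text
t: 11.2
position: [0.4678, -0.0441, 0.0662]
orientation: [0.987, -0.108, -0.011, 0.116]
ft_force: [-0.2, 1.4, -4.1]
width: 0.0166
```

Run:
```python
from h import *
barnow()
```

```text
t 11.2 tcp [ 0.4678 -0.0441  0.0662] toe [0.5201 0.2053 0.0097] yaw 77.5 th 13.38 roll 0.23 F [-0.2  1.4 -4.1] M [0.35 0.03 0.01] w 0.0166
```

>>> jog_arm([
  [[0.015,0,0],[0,0,0.25],1],
  [[0.015,0,0],[0,0,0.25],1],
  [[0.015,0,0],[0,0,0.25],1],
])

```text
t: 11.5
position: [0.4683, -0.0454, 0.0597]
orientation: [0.99, -0.109, -0.007, 0.091]
ft_force: [-4.0, 7.3, 8.9]
width: 0.0169
```

Run:
```python
from h import *
barnow()
```

```text
t 11.5 tcp [ 0.4683 -0.0454  0.0597] toe [0.5213 0.2065 0.0163] yaw 77.4 th 10.45 roll 0.36 F [-4.   7.3  8.9] M [0.7  1.05 0.08] w 0.0169
```

>>> jog_arm([
  [[0.012,0,0],[0,0,0.3],1],
  [[0.012,0,0],[0,0,0.3],1],
  [[0.012,0,0],[0,0,0.3],1],
])

```text
t: 11.8
position: [0.4685, -0.0464, 0.0528]
orientation: [0.992, -0.109, -0.004, 0.071]
ft_force: [-5.2, 7.7, 10.7]
width: 0.0162
```

Run:
```python
from h import *
barnow();snap("side","s7")
x,y=287,270
im=load("s7")['im'][y-60:y+60,x-70:x+70];cv2.imwrite("pics/s7c.png",cv2.resize(im,None,fx=5,fy=5,interpolation=cv2.INTER_CUBIC))
```

```text
t 11.8 tcp [ 0.4685 -0.0464  0.0528] toe [0.5217 0.2071 0.0199] yaw 77.5 th 8.11 roll 0.46 F [-5.2  7.7 10.7] M [1.06 1.14 0.21] w 0.0162
```

View pics/s7c.png

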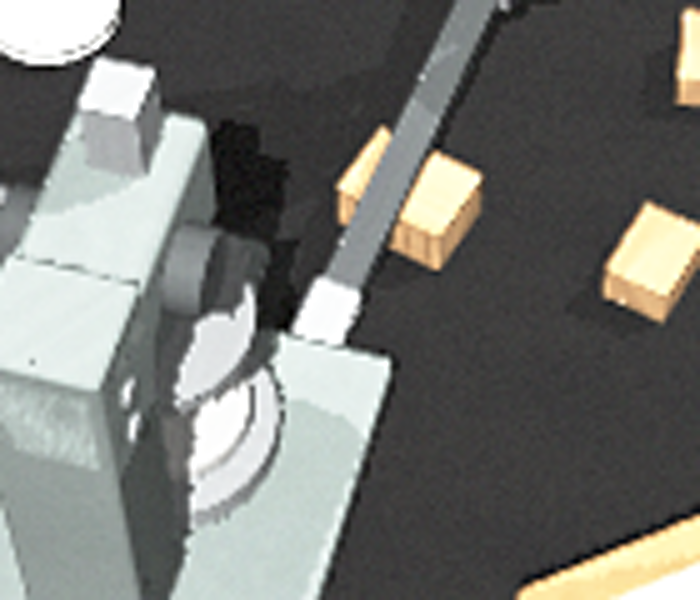

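>>> jog_arm([
  [[0.015,0,0],[0,0,0.3],1],
  [[0.015,0,0],[0,0,0.3],1],
  [[0.015,0,0],[0,0,0.3],1],
  [[0.015,0,0],[0,0,0.3],1],
])

```text
t: 12.25
position: [0.4689, -0.0464, 0.0434]
orientation: [0.993, -0.108, 0.001, 0.037]
ft_force: [-5.7, 9.8, 11.9]
width: 0.0167
```

```bash
cat >> h.py <<'E'
def press_tilt(name,foot=(.56,.1455),yaw=86.2):
    """fit plane to bed plate top near +y(press) front area; return slope along press x and height at foot"""
    z=load(name);W=world(z);f=np.array(foot);px=np.array([np.cos(np.radians(yaw)),np.sin(np.radians(yaw))]);py=np.array([-px[1],px[0]])
    D=W[...,:2]-f;X=D@px;Y=D@py
    m=(X>.035)&(X<.205)&(Y>.03)&(Y<.082)&(W[...,2]>.028)&(W[...,2]<.07)
    A=np.c_[X[m],Y[m],np.ones(m.sum())];b=W[...,2][m]
    k=np.ones(len(b),bool)
    for _ in range(5):
        c=np.linalg.lstsq(A[k],b[k],rcond=None)[0];e=np.abs(A@c-b);k=e<max(.003,2*np.median(e[k]))
    print(name,"n",k.sum(),"slope_x",c[0].round(4),"slope_y",c[1].round(4),"z@foot",c[2].round(4),"z@rear",(c[2]+c[0]*.185).round(4));return c
E
python3 - <<'E'
from h import *
barnow()
snap("side","s8");snap("top","t8")
for n in("s6","s7","s8","t6","t8"): press_tilt(n)
E
```

```text
t 12.25 tcp [ 0.4689 -0.0464  0.0434] toe [0.5221 0.2087 0.0282] yaw 77.5 th 4.22 roll 0.58 F [-5.7  9.8 11.9] M [1.42 1.21 0.32] w 0.0167
s6 n 1083 slope_x 0.0001 slope_y 0.0013 z@foot 0.0395 z@rear 0.0395
s7 n 1085 slope_x -0.0419 slope_y -0.0011 z@foot 0.0477 z@rear 0.04
s8 n 1112 slope_x -0.0835 slope_y -0.002 z@foot 0.0559 z@rear 0.0404
t6 n 1104 slope_x -0.0025 slope_y -0.0151 z@foot 0.041 z@rear 0.0405
t8 n 1101 slope_x -0.0826 slope_y -0.0176 z@foot 0.057 z@rear 0.0417
```

>>> jog_arm([
  [[0,0,0.025],[-0.4,0,0],1],
  [[0,0,0.025],[-0.4,0,0],1],
  [[0,0,0.025],[-0.4,0,0],1],
])

```text
t: 12.65
position: [0.4599, -0.0454, 0.0464]
orientation: [0.989, -0.145, 0.007, 0.038]
ft_force: [-1.1, 1.2, 7.7]
width: 0.0171
```

Run:
```python
from h import *
barnow()
snap("top","t9");snap("side","s9");press_tilt("s9")
im=load("t9")['im'][125:260,150:300];cv2.imwrite("pics/t9c.png",cv2.resize(im,None,fx=5,fy=5,interpolation=cv2.INTER_CUBIC)[:600])
```

```text
t 12.65 tcp [ 0.4599 -0.0454  0.0464] toe [0.5318 0.2052 0.0315] yaw 73.3 th 4.15 roll 1.38 F [-1.1  1.2  7.7] M [-0.46  0.61  1.15] w 0.0171
s9 n 1135 slope_x -0.0681 slope_y -0.0066 z@foot 0.0531 z@rear 0.0405
```

View pics/t9c.png

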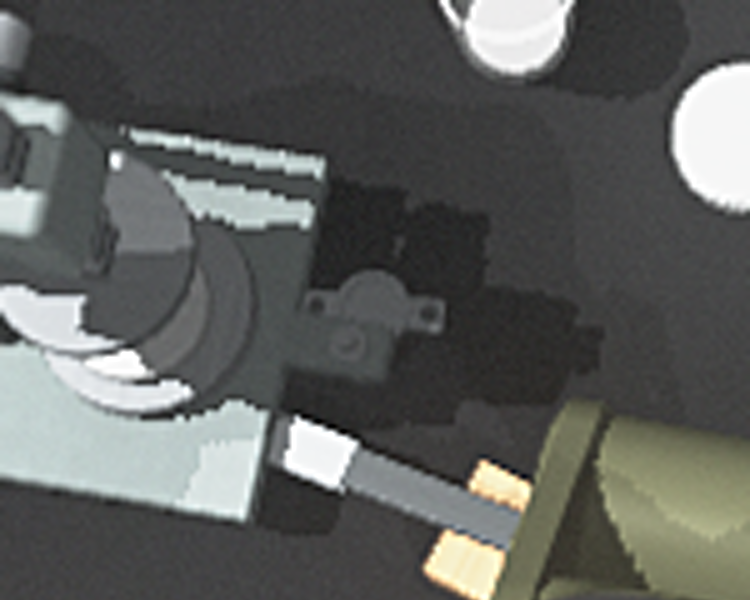

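```bash
cat >> h.py <<'E'
CUP=np.array([.5957,.148])
def pose_from(z,A,B,lift):
    """front corners of plate top (A: -y side, B: +y side) pixel, lift=foot height"""
    h=.038+lift*155/185
    a=ray(z,*A,h);b=ray(z,*B,h);py=(b-a)[:2]/np.linalg.norm((b-a)[:2]);px=np.array([py[1],-py[0]])
    tilt=lift/185e-3
    M=((a+b)/2)[:2]; ft=M-px*(.030+.038*-tilt*-1*0)+px*0
    # foot bottom lies 38 mm below the plate top along tilted axis: tilt moves top backward relative to foot
    ft=ft-px*(.038*tilt)
    print("len",np.linalg.norm(a-b).round(4),"yaw",np.degrees(np.arctan2(px[1],px[0])).round(2),"foot",ft.round(4),"cup-foot",(CUP-ft).round(4),"in press",((CUP-ft)@px).round(4),((CUP-ft)@py).round(4))
E
python3 - <<'E'
from h import *
c=lambda x,y:(150+x/5,125+y/5)
pose_from(load("t9"),c(325,157),c(250,522),.0125)
pose_from(load("t6"),(217.75,159.5),(201,231.5),.0)
im=load("t8")['im'][125:260,150:300];cv2.imwrite("pics/t8c.png",cv2.resize(im,None,fx=5,fy=5,interpolation=cv2.INTER_CUBIC)[:600])
E
```

```text
len 0.1806 yaw 88.2 foot [0.5633 0.1449] cup-foot [0.0324 0.0031] in press 0.0041 -0.0323
len 0.1803 yaw 86.67 foot [0.5591 0.144 ] cup-foot [0.0366 0.004 ] in press 0.0061 -0.0363
```

View pics/t8c.png

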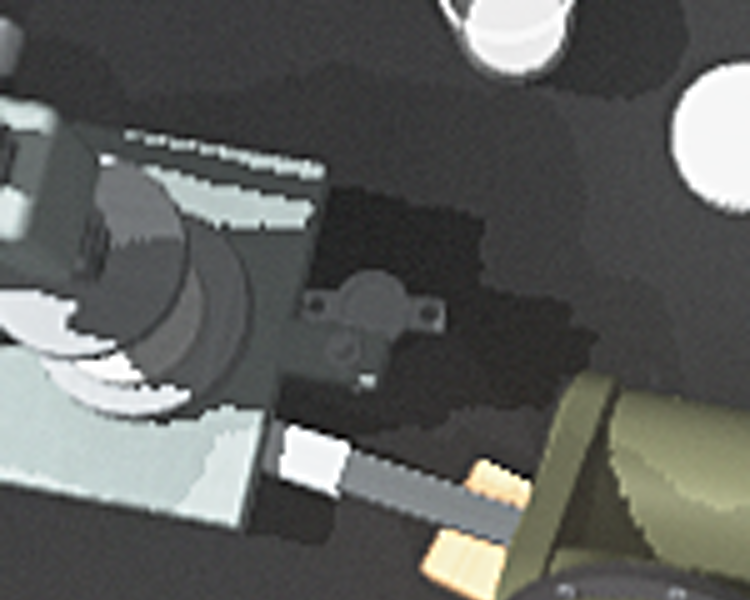

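>>> jog_arm([
  [[0.005,0,0.03],[-0.45,0,0.25],1],
  [[0,0,0.03],[-0.45,0,0.15],1],
  [[0,0,0.03],[-0.45,0,0.15],1],
  [[0,0,0.03],[-0.45,0,0.15],1],
])

```text
t: 13.15
position: [0.4446, -0.0412, 0.0423]
orientation: [0.979, -0.202, 0.013, 0.035]
ft_force: [-3.8, 2.9, 11.0]
width: 0.0167
```

Run:
```python
from h import *
barnow()
snap("top","t10");snap("side","s10");press_tilt("s10")
im=load("t10")['im'][125:260,150:300];cv2.imwrite("pics/t10c.png",cv2.resize(im,None,fx=5,fy=5,interpolation=cv2.INTER_CUBIC)[:600])
```

```text
t 13.15 tcp [ 0.4446 -0.0412  0.0423] toe [0.5451 0.1995 0.0298] yaw 66.6 th 3.6 roll 2.25 F [-3.8  2.9 11. ] M [0.21 0.79 1.34] w 0.0167
s10 n 1200 slope_x -0.0842 slope_y -0.0149 z@foot 0.0566 z@rear 0.0411
```

View pics/t10c.png

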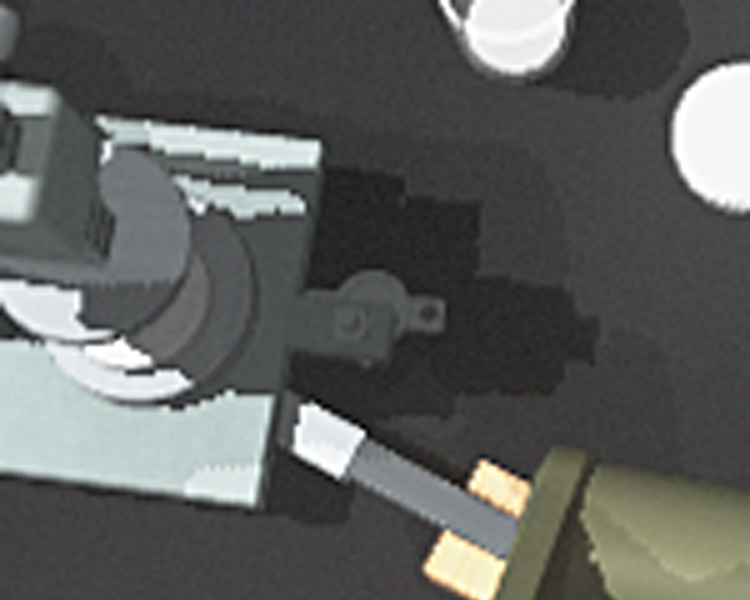

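>>> jog_arm([
  [[0,0,0.03],[-0.45,0,0.1],1],
  [[0,0,0.03],[-0.45,0,0.12],1],
  [[0,0,0.03],[-0.45,0,0.12],1],
  [[0,0,0.03],[-0.45,0,0.12],1],
])

```text
t: 13.65
position: [0.4301, -0.0347, 0.0406]
orientation: [0.965, -0.258, 0.019, 0.034]
ft_force: [-4.3, 2.2, 13.2]
width: 0.0168
```

Run:
```python
from h import *
c=lambda x,y:(150+x/5,125+y/5)
pose_from(load("t10"),c(320,142),c(262,507),.016)
barnow()
snap("top","t11");snap("side","s11");press_tilt("s11")
im=load("t11")['im'][125:260,150:300];cv2.imwrite("pics/t11c.png",cv2.resize(im,None,fx=5,fy=5,interpolation=cv2.INTER_CUBIC)[:600])
```

```text
len 0.1795 yaw 90.74 foot [0.5715 0.1433] cup-foot [0.0242 0.0047] in press 0.0044 -0.0243
t 13.65 tcp [ 0.4301 -0.0347  0.0406] toe [0.5577 0.1928 0.0298] yaw 60.0 th 3.2 roll 3.05 F [-4.3  2.2 13.2] M [0.24 0.81 1.49] w 0.0168
s11 n 1177 slope_x -0.0901 slope_y -0.0178 z@foot 0.0576 z@rear 0.0409
```

View pics/t11c.png

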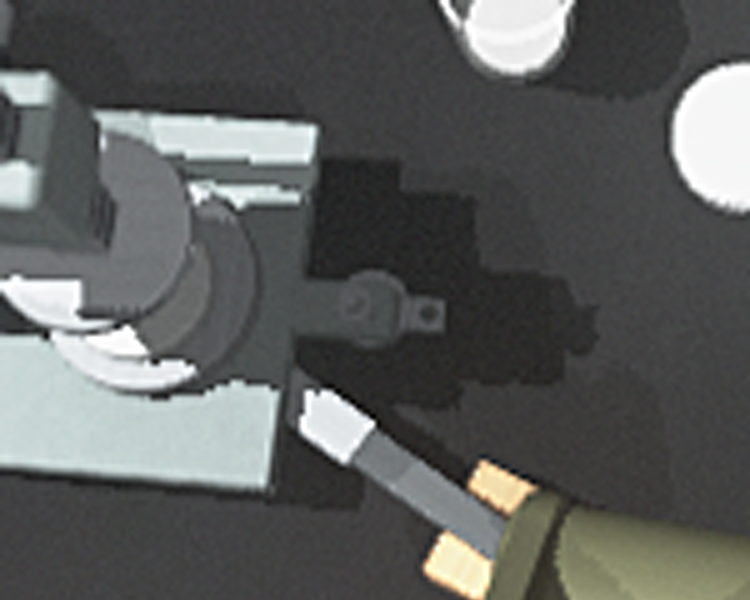

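>>> jog_arm([
  [[0,0,0.01],[0.36,-0.38,0.08],1],
  [[0,0,0.01],[0.36,-0.38,0.1],1],
  [[0,0,0.01],[0.36,-0.38,0.1],1],
])

```text
t: 14.05
position: [0.4365, -0.0339, 0.0371]
orientation: [0.963, -0.267, 0.009, 0.04]
ft_force: [-28.1, -15.2, 19.1]
width: 0.0167
```

Run:
```python
from h import *
c=lambda x,y:(150+x/5,125+y/5)
pose_from(load("t11"),c(318,125),c(273,490),.0172)
barnow()
snap("top","t12");snap("side","s12");press_tilt("s12")
im=load("t12")['im'][125:260,150:300];cv2.imwrite("pics/t12c.png",cv2.resize(im,None,fx=5,fy=5,interpolation=cv2.INTER_CUBIC)[:600])
```

```text
len 0.1792 yaw 92.7 foot [0.5809 0.1422] cup-foot [0.0148 0.0058] in press 0.0051 -0.0151
t 14.05 tcp [ 0.4365 -0.0339  0.0371] toe [0.5685 0.1908 0.0223] yaw 58.9 th 4.11 roll 2.22 F [-28.1 -15.2  19.1] M [-2.13  4.74  2.52] w 0.0167
s12 n 1186 slope_x -0.1091 slope_y -0.0097 z@foot 0.0609 z@rear 0.0408
```

View pics/t12c.png

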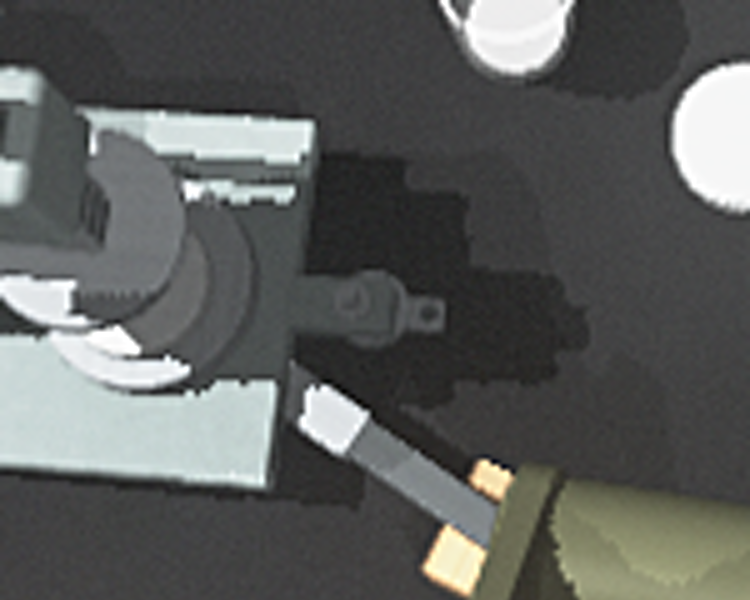

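>>> jog_arm([
  [[0,0,0.03],[-0.45,-0.1,-0.1],1],
  [[0,0,0.03],[-0.45,-0.1,0],1],
  [[0,0,0.03],[-0.45,-0.1,0.05],1],
])

```text
t: 14.45
position: [0.4252, -0.026, 0.0388]
orientation: [0.951, -0.307, 0.01, 0.041]
ft_force: [-9.1, -2.4, 20.2]
width: 0.0166
```

Run:
```python
from h import *
c=lambda x,y:(150+x/5,125+y/5)
pose_from(load("t12"),c(316,119),c(272,488),.021)
barnow()
snap("top","t13");snap("side","s13");press_tilt("s13")
im=load("t13")['im'][125:260,150:300];cv2.imwrite("pics/t13c.png",cv2.resize(im,None,fx=5,fy=5,interpolation=cv2.INTER_CUBIC)[:600])
```

```text
len 0.1807 yaw 92.93 foot [0.5822 0.1419] cup-foot [0.0135 0.0061] in press 0.0054 -0.0138
t 14.45 tcp [ 0.4252 -0.026   0.0388] toe [0.5755 0.1869 0.0238] yaw 54.1 th 4.16 roll 2.52 F [-9.1 -2.4 20.2] M [-0.16  1.42  1.56] w 0.0166
s13 n 1134 slope_x -0.0965 slope_y -0.0198 z@foot 0.0584 z@rear 0.0406
```

View pics/t13c.png

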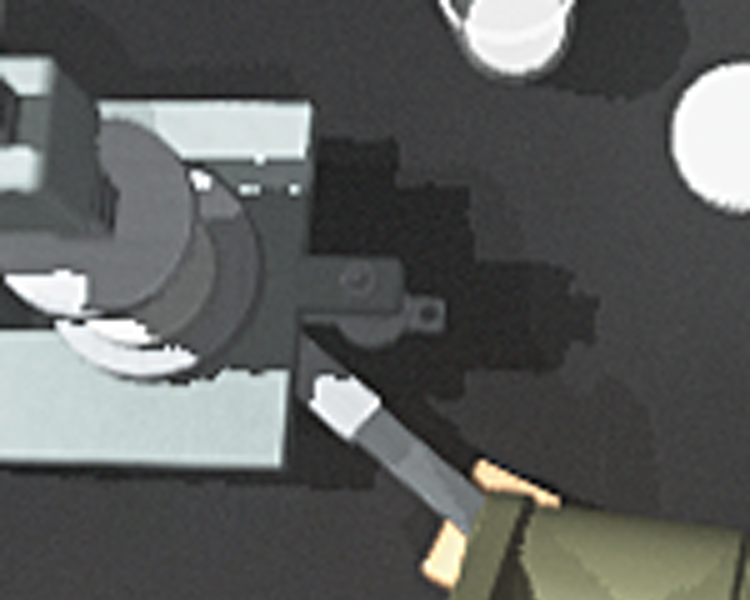

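Run:
```python
from h import *
c=lambda x,y:(150+x/5,125+y/5)
z=load("t13")
pose_from(z,c(311,101),c(284,467),.0185)
# screw centre: height
for h in(.056,.060): print(h,ray(z,*c(357,280),h))
print("ear hole",ray(z,*c(430,314),.005), "cup bottom arc px", ray(z,*c(373,348),.008))
print(ray(load("top0"),236,188,.005), proj(z,[.5957,.148,.008]),[(v-np.array([150,125]))*5 for v in proj(z,[[.5957,.148,.008]])])
```

```text
len 0.1798 yaw 95.45 foot [0.5938 0.1429] cup-foot [0.0019 0.0051] in press 0.0049 -0.0024
0.056 [0.59403697 0.14824762 0.056     ]
0.06 [0.59302116 0.14759197 0.06      ]
ear hole [0.59462856 0.11803804 0.005     ] cup bottom arc px [0.5731204  0.14277935 0.008     ]
[0.59412459 0.11795983 0.005     ] [[223.96180548 185.50770299]] [array([369.80902741, 302.53851495])]
```

>>> jog_arm([
  [[0,0,0.02],[-0.3,-0.3,0],1],
  [[0,0,0.005],[-0.1,-0.2,0],1],
])

```text
t: 14.75
position: [0.4229, -0.0221, 0.04]
orientation: [0.947, -0.318, 0.009, 0.044]
ft_force: [-16.6, -18.4, 21.2]
width: 0.0168
```

Run:
```python
from h import *
barnow()
snap("top","t14");snap("side","s14");press_tilt("s14")
im=load("t14")['im'][125:260,150:300];cv2.imwrite("pics/t14c.png",cv2.resize(im,None,fx=5,fy=5,interpolation=cv2.INTER_CUBIC)[:600])
```

```text
t 14.75 tcp [ 0.4229 -0.0221  0.04  ] toe [0.5777 0.1874 0.0236] yaw 52.8 th 4.46 roll 2.57 F [-16.6 -18.4  21.2] M [-2.82  2.7   0.96] w 0.0168
s14 n 1123 slope_x -0.0923 slope_y -0.0171 z@foot 0.0573 z@rear 0.0402
```

View pics/t14c.png

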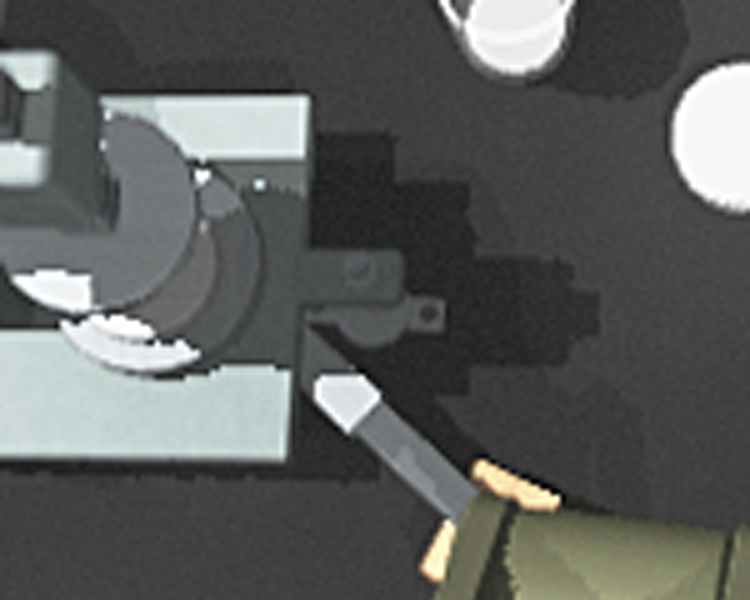

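Run:
```python
from h import *
c=lambda x,y:(150+x/5,125+y/5)
z=load("t14")
pose_from(z,c(309,95),c(289,461),.018)
print(ray(z,*c(357,270),.056))
# where foot bottom at cup centre when down would place corners
z0=load("top0")
print("init screw",ray(z0,221.3,196.3,.039))
```

```text
len 0.18 yaw 96.5 foot [0.5975 0.1429] cup-foot [-0.0018  0.0051] in press 0.0052 0.0012
[0.59887768 0.14903336 0.056     ]
init screw [0.56100583 0.14522209 0.039     ]
```

>>> jog_arm([
  [[0,0,-0.012],[0.2,0.1,0],1],
  [[-0.012,0,0],[0,0,-0.18],1],
  [[-0.012,0,0],[0,0,-0.18],1],
])

```text
t: 15.15
position: [0.4238, -0.0241, 0.0462]
orientation: [0.949, -0.31, 0.005, 0.055]
ft_force: [-6.1, 9.0, 10.6]
width: 0.0169
```

Run:
```python
from h import *
barnow()
snap("top","t15");snap("side","s15");press_tilt("s15")
im=load("t15")['im'][125:260,150:300];cv2.imwrite("pics/t15c.png",cv2.resize(im,None,fx=5,fy=5,interpolation=cv2.INTER_CUBIC)[:600])
```

```text
t 15.15 tcp [ 0.4238 -0.0241  0.0462] toe [0.5753 0.1872 0.0237] yaw 53.7 th 5.8 roll 2.49 F [-6.1  9.  10.6] M [1.31 1.19 0.88] w 0.0169
s15 n 1080 slope_x -0.0609 slope_y -0.0128 z@foot 0.0512 z@rear 0.04
```

View pics/t15c.png

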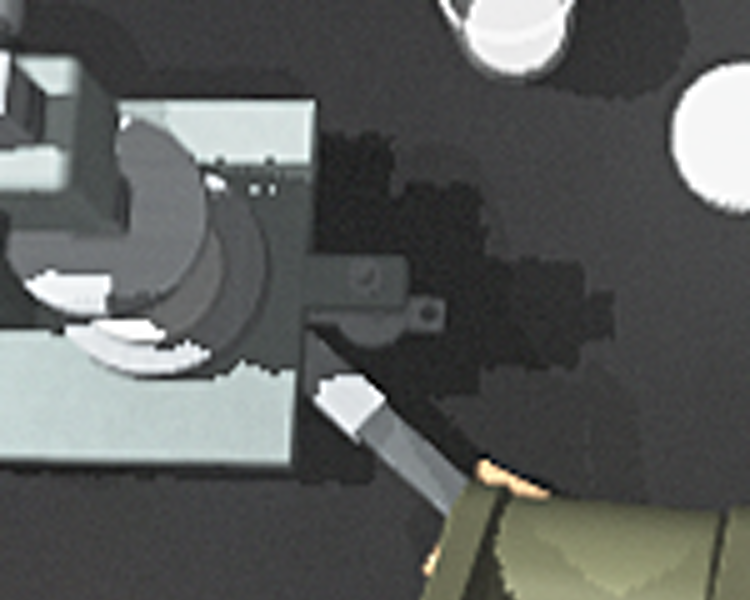

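Run:
```python
from h import *
c=lambda x,y:(150+x/5,125+y/5)
z=load("t15")
pose_from(z,c(315,100),c(293,466),.0115)
print(ray(z,*c(366,275),.0505), "minus tilt shift", .038*.061)
```

```text
len 0.1808 yaw 96.17 foot [0.5964 0.1425] cup-foot [-0.0007  0.0055] in press 0.0055 0.0001
[0.59843691 0.14529639 0.0505    ] minus tilt shift 0.0023179999999999997
```

>>> jog_arm([
  [[0,0,-0.015],[0.1,-0.4,0.05],1],
  [[0,0,-0.015],[0,-0.4,0.05],1],
  [[0,0,-0.005],[0,-0.4,0.05],1],
])

```text
t: 15.55
position: [0.4267, -0.0206, 0.0453]
orientation: [0.954, -0.293, -0.001, 0.061]
ft_force: [-24.4, -37.0, 27.8]
width: 0.0167
```

Run:
```python
from h import *
barnow()
snap("top","t16");snap("side","s16");press_tilt("s16")
im=load("t16")['im'][125:260,150:300];cv2.imwrite("pics/t16c.png",cv2.resize(im,None,fx=5,fy=5,interpolation=cv2.INTER_CUBIC)[:600])
```

```text
t 15.55 tcp [ 0.4267 -0.0206  0.0453] toe [0.57   0.196  0.0186] yaw 55.8 th 6.72 roll 1.93 F [-24.4 -37.   27.8] M [-6.18  3.89 -0.79] w 0.0167
s16 n 1088 slope_x -0.0747 slope_y -0.0195 z@foot 0.054 z@rear 0.0401
```

View pics/t16c.png

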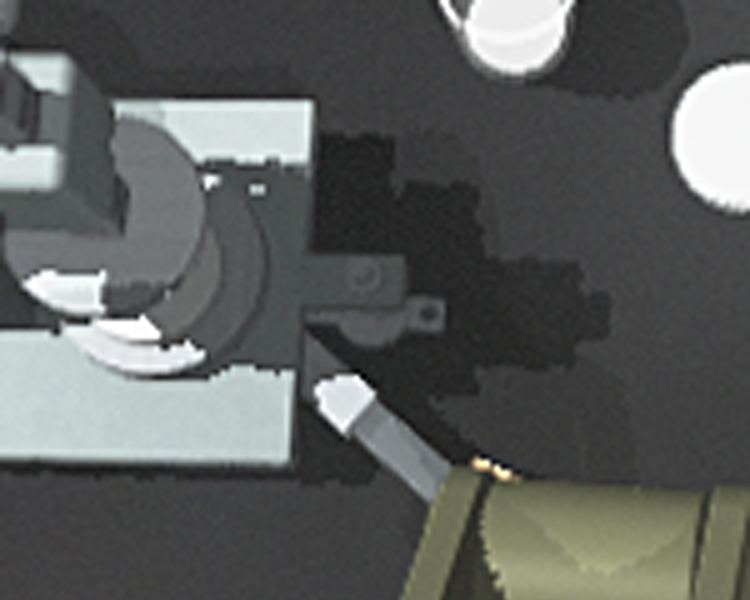

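>>> jog_arm([
  [[0,0,0],[0,0.3,0],1],
  [[-0.006,0,0],[0,0.2,-0.1],1],
  [[-0.01,0,0],[0,0,-0.15],1],
])

```text
t: 15.95
position: [0.4274, -0.0246, 0.0519]
orientation: [0.953, -0.294, 0.001, 0.065]
ft_force: [-3.5, -2.6, 4.1]
width: 0.0167
```

Run:
```python
from h import *
barnow()
snap("top","t17");snap("side","s17");press_tilt("s17")
im=load("t17")['im'][125:260,150:300];cv2.imwrite("pics/t17c.png",cv2.resize(im,None,fx=5,fy=5,interpolation=cv2.INTER_CUBIC)[:600])
im=load("s17")['im'][180:340,190:390];cv2.imwrite("pics/s17c.png",cv2.resize(im,None,fx=3.7,fy=3.7,interpolation=cv2.INTER_CUBIC)[:600])
```

```text
t 15.95 tcp [ 0.4274 -0.0246  0.0519] toe [0.5717 0.1911 0.0234] yaw 55.5 th 7.12 roll 2.33 F [-3.5 -2.6  4.1] M [-0.74  0.84  0.36] w 0.0167
s17 n 1073 slope_x -0.0345 slope_y -0.0075 z@foot 0.0463 z@rear 0.0399
```

View pics/t17c.png

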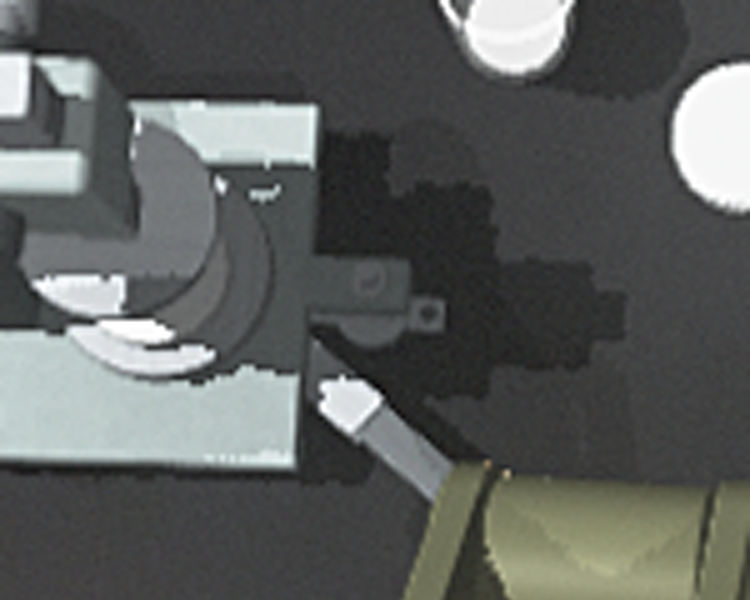

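View pics/s17c.png

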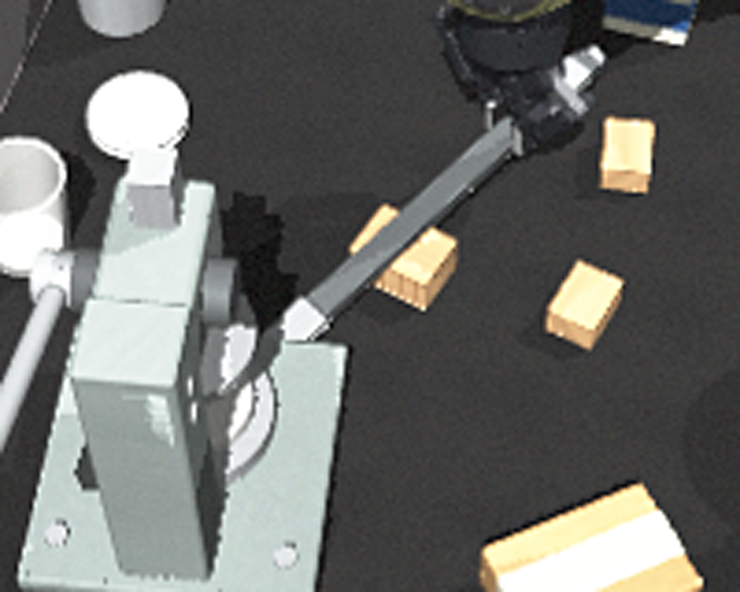

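>>> jog_arm([
  [[-0.01,0,0],[0,0,-0.15],1],
  [[-0.01,0,0],[0,0,-0.15],1],
  [[-0.01,0,0],[0,0,-0.15],1],
])

```text
t: 16.35
position: [0.4278, -0.0246, 0.0568]
orientation: [0.952, -0.294, -0.003, 0.08]
ft_force: [1.8, 3.5, 3.0]
width: 0.0168
```

Run:
```python
from h import *
barnow()
snap("side","s18");press_tilt("s18")
```

```text
t 16.35 tcp [ 0.4278 -0.0246  0.0568] toe [0.5717 0.1901 0.0201] yaw 55.5 th 8.92 roll 2.37 F [1.8 3.5 3. ] M [ 0.03 -0.2   0.19] w 0.0168
s18 n 1069 slope_x -0.0177 slope_y -0.0143 z@foot 0.0433 z@rear 0.04
```

>>> jog_arm([
  [[-0.015,0,0],[0,0,-0.22],1],
  [[-0.015,0,0],[0,0,-0.22],1],
  [[-0.01,0,0],[0,0,-0.15],1],
])

```text
t: 16.7
position: [0.428, -0.0238, 0.0629]
orientation: [0.95, -0.294, -0.01, 0.102]
ft_force: [-0.2, -0.3, -4.9]
width: 0.0165
```

Run:
```python
from h import *
barnow()
snap("side","s19");snap("top","t19");press_tilt("s19");
for n in ("s17","s18","s19","t19"): press_tilt(n,(.596,.147),96.2)
press_tilt("t6");press_tilt("s6")
```

```text
t 16.7 tcp [ 0.428  -0.0238  0.0629] toe [0.5713 0.1891 0.0148] yaw 55.3 th 11.46 roll 2.35 F [-0.2 -0.3 -4.9] M [-0.12  0.16 -0.06] w 0.0165
s19 n 1066 slope_x -0.0168 slope_y -0.0078 z@foot 0.0427 z@rear 0.0396
s17 n 1069 slope_x -0.0358 slope_y 0.0004 z@foot 0.0464 z@rear 0.0398
s18 n 1074 slope_x -0.0224 slope_y -0.0041 z@foot 0.0437 z@rear 0.0396
s19 n 1045 slope_x -0.0193 slope_y -0.0064 z@foot 0.0433 z@rear 0.0398
t19 n 1119 slope_x -0.0147 slope_y 0.0037 z@foot 0.0423 z@rear 0.0396
t6 n 1104 slope_x -0.0025 slope_y -0.0151 z@foot 0.041 z@rear 0.0405
s6 n 1083 slope_x 0.0001 slope_y 0.0013 z@foot 0.0395 z@rear 0.0395
```

>>> jog_arm([
  [[-0.015,0,0],[0,0.2,-0.22],1],
  [[0,0,0],[0,1,0],1],
  [[0,0,0],[0,1.5,0],1],
  [[0,0,0],[0,1.5,0],1],
])

```text
t: 17.2
position: [0.4034, -0.0584, 0.0742]
orientation: [0.95, -0.293, -0.013, 0.109]
ft_force: [0.8, 0.3, -5.6]
width: 0.0169
```

Run:
```python
from h import *
barnow()
snap("side","s20");press_tilt("s20",(.596,.147),96.2)
im=load("s20")['im'][180:340,190:390];cv2.imwrite("pics/s20c.png",cv2.resize(im,None,fx=3.7,fy=3.7,interpolation=cv2.INTER_CUBIC)[:600])
```

```text
t 17.2 tcp [ 0.4034 -0.0584  0.0742] toe [0.5458 0.1541 0.022 ] yaw 55.5 th 12.38 roll 2.29 F [ 0.8  0.3 -5.6] M [-0.    0.06  0.  ] w 0.0169
s20 n 1058 slope_x -0.0173 slope_y -0.004 z@foot 0.0429 z@rear 0.0397
```

View pics/s20c.png

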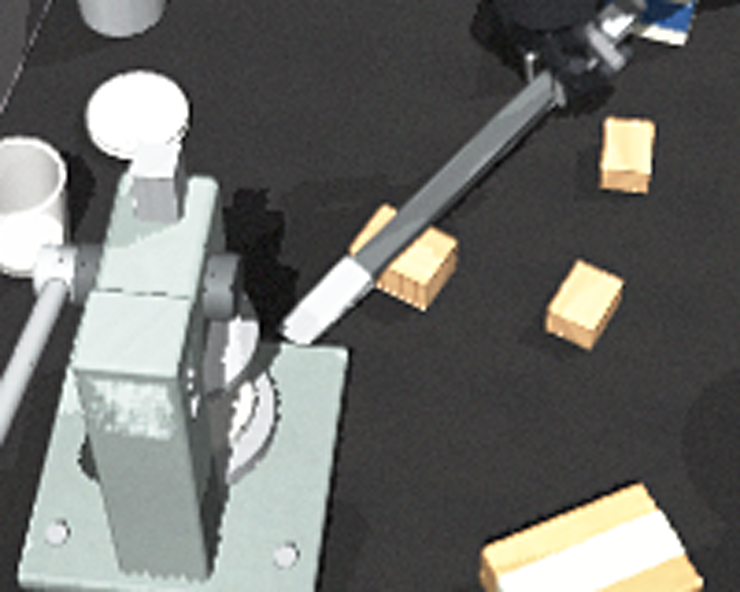

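>>> jog_arm([
  [[0,0,0],[0,1.5,0],1],
  [[0,0,0],[0,1,-1.5],1],
  [[0,0,0],[1,0,-3],1],
  [[0,0,-0.05],[2,0,-3],1],
  [[0.02,0,-0.08],[3,0,-2],1],
])

```text
t: 17.75
position: [0.4411, -0.0974, 0.1763]
orientation: [0.968, -0.231, -0.021, 0.099]
ft_force: [0.7, 0.3, -6.7]
width: 0.0167
```

Run:
```python
from h import *
barnow()
p,r=bartarget([.4445,-.113,.107],106.9,0)
plan(p,r)
```

```text
t 17.75 tcp [ 0.4411 -0.0974  0.1763] toe [0.5545 0.1327 0.1278] yaw 63.1 th 11.57 roll 0.3 F [ 0.7  0.3 -6.7] M [-0.14  0.07 -0.01] w 0.0167
t 17.75 pos [ 0.4411 -0.0974  0.1763] shift tool cm [19.24 17.99 11.27] turn [ 0.194  0.072 -0.761] rows>= 5.7 F [ 0.7  0.3 -6.7] w 0.0167
```

Run:
```python
from h import *
s=barnow()
p,r=bartarget([.48,-.11,.107],97,0)
print(p); plan(p,r)
```

```text
t 17.75 tcp [ 0.4411 -0.0974  0.1763] toe [0.5545 0.1327 0.1278] yaw 63.1 th 11.57 roll 0.3 F [ 0.7  0.3 -6.7] M [-0.14  0.07 -0.01] w 0.0167
[ 0.51478554 -0.36868894  0.103     ]
t 17.75 pos [ 0.4411 -0.0974  0.1763] shift tool cm [18.79 18.96 11.47] turn [ 0.198  0.055 -0.589] rows>= 5.8 F [ 0.7  0.3 -6.7] w 0.0167
```

>>> jog_arm([
  [[0.03,0,-0.08],[2.5,3.5,0],1],
  [[0.04,0,-0.1],[2.5,4,0],1],
  [[0.04,0,-0.1],[2.5,4,0],1],
  [[0.04,0,-0.1],[2,4,1],1],
  [[0.03,0,-0.1],[1,4,1],1],
])

```text
t: 18.25
position: [0.4884, -0.3227, 0.1856]
orientation: [1.0, 0.014, -0.016, 0.005]
ft_force: [0.4, 0.8, -4.9]
width: 0.0167
```

Run:
```python
from h import *
s=barnow()
p,r=bartarget([.48,-.11,.06],97,0)
plan(p,r)
```

```text
t 18.25 tcp [ 0.4884 -0.3227  0.1856] toe [ 0.478  -0.0619  0.1873] yaw 91.7 th 0.52 roll -1.83 F [ 0.4  0.8 -4.9] M [-0.36 -0.11 -0.04] w 0.0167
t 18.25 pos [ 0.4884 -0.3227  0.1856] shift tool cm [ 2.92  4.56 12.91] turn [ 0.008  0.032 -0.093] rows>= 2.8 F [ 0.4  0.8 -4.9] w 0.0167
```

>>> jog_arm([
  [[0.004,0.016,-0.045],[1.5,2.3,3],1],
  [[0.004,0.016,-0.045],[1.4,2.3,4],1],
  [[0,0,0],[0,0,3],1],
  [[0,0,0],[0,0,0],1],
])

```text
t: 18.65
position: [0.5138, -0.3795, 0.0811]
orientation: [0.998, 0.059, 0.001, 0.001]
ft_force: [-0.9, -1.0, -3.8]
width: 0.0167
```

Run:
```python
from h import *
from cell import *
s=barnow();snap("wrist","w21");p,n,T=bartool("w21",s);print(p,n)
z=load("w21");W=world(z)
for v in (20,120,220): print([T[v,u].round(4).tolist() for u in (275,285,295)],W[v,285].round(4))
```

```text
t 18.65 tcp [ 0.5138 -0.3795  0.0811] toe [ 0.4803 -0.1206  0.0848] yaw 96.7 th 0.08 roll 0.11 F [-0.9 -1.  -3.8] M [-0.17  0.03  0.03] w 0.0167
[-0.01221939 -0.01292059] 8078
[[-0.0032, -0.1016, -0.0116], [0.0003, -0.1016, -0.0115], [0.0039, -0.1014, -0.0122]] [ 0.5022 -0.2785  0.0925]
[[-0.0034, -0.0672, -0.012], [0.0003, -0.0672, -0.0115], [0.0041, -0.0672, -0.0119]] [ 0.5062 -0.3127  0.0926]
[[-0.0038, -0.028, -0.0126], [0.0003, -0.0282, -0.0133], [0.0043, -0.0281, -0.0128]] [ 0.5107 -0.3514  0.0944]
```

View pics/w21.png

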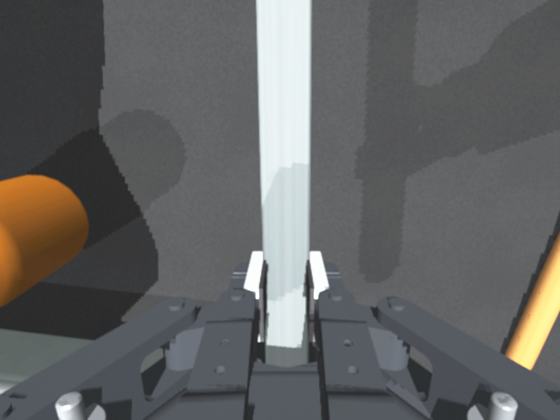

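>>> jog_arm([
  [[0.01,0,0],[0,0,3],1],
  [[0,0,0],[0,0,2.5],1],
  [[0,0,0],[0,0,1],1],
  [[0,0,0],[0,0,0.5],1],
])

```text
t: 19.1
position: [0.5172, -0.3829, 0.0229]
orientation: [0.998, 0.058, 0.007, 0.002]
ft_force: [0.1, 0.2, -5.4]
width: 0.0164
```

Run:
```python
from h import *
s=barnow()
```

```text
t 19.1 tcp [ 0.5172 -0.3829  0.0229] toe [ 0.4837 -0.124   0.0259] yaw 96.7 th 0.22 roll 0.76 F [ 0.1  0.2 -5.4] M [-0.42 -0.02  0.02] w 0.0164
```

>>> jog_arm([
  [[0,-0.01,0],[0,0,0.9],1],
  [[0,0,0],[0,0,0.6],1],
  [[0,0,0],[0,0,0.3],1],
])

```text
t: 19.4
position: [0.5188, -0.3839, 0.0079]
orientation: [0.998, 0.059, 0.003, 0.004]
ft_force: [-0.2, -0.1, -4.8]
width: 0.017
```

>>> jog_arm([
  [[0,0,0],[0,0,0.2],1],
  [[0,0,0],[0,0,0.1],1],
])

```text
t: 19.6
position: [0.5191, -0.384, 0.0052]
orientation: [0.998, 0.059, 0.003, 0.004]
ft_force: [0.2, 0.0, -5.3]
width: 0.0166
```

Run:
```python
from h import *
s=barnow()
```

```text
t 19.6 tcp [ 0.5191 -0.384   0.0052] toe [ 0.4855 -0.1251  0.007 ] yaw 96.7 th 0.48 roll 0.37 F [ 0.2  0.  -5.3] M [-0.26 -0.01  0.09] w 0.0166
```

>>> jog_arm([
  [[0,0,0],[0,0,0.3],1],
  [[0,0,0],[0,0,0.2],1],
  [[0,0,0],[0,0,0],1],
])

```text
t: 19.9
position: [0.5194, -0.3842, 0.0009]
orientation: [0.998, 0.059, 0.004, 0.004]
ft_force: [-0.2, 1.8, -1.9]
width: 0.0166
```

Run:
```python
from h import *
s=barnow()
```

```text
t 19.9 tcp [ 0.5194 -0.3842  0.0009] toe [ 0.4858 -0.1254  0.0027] yaw 96.7 th 0.49 roll 0.41 F [-0.2  1.8 -1.9] M [0.32 0.19 0.11] w 0.0166
```

Bar is touching the bench. Releasing and rising.

>>> jog_arm([
  [[0,0,0],[0,0,0],0.6],
  [[0,0,0],[0,0,0],0.5],
  [[0,0,0],[0,0,-1],0.5],
  [[0,0,0],[0,0,-3],0.4],
  [[0,0,0],[0,0,-5],0.3],
])

```text
t: 20.4
position: [0.517, -0.3821, 0.089]
orientation: [0.998, 0.058, 0.001, 0.001]
ft_force: [0.9, -0.6, 0.9]
width: 0.0596
```

>>> jog_arm([
  [[0,0,0],[0,0,-5],0.3],
  [[0,0,0],[0,0,-5],0.3],
  [[0,0,0],[0,0,0],0.3],
])

```text
t: 20.7
position: [0.518, -0.3828, 0.2008]
orientation: [0.998, 0.058, 0.005, 0.005]
ft_force: [-0.3, 0.2, -0.3]
width: 0.0599
```

Run:
```python
from h import *
s=barnow()
snap("top","t22");snap("side","s22")
for n in("t22","s22"):
    press_tilt(n,(.596,.147),96.2)
    W=world(load(n));m=(np.abs(W[...,2]-.016)<.007)&(np.abs(W[...,0]-.5)<.06)&(W[...,1]<-.09)&(W[...,1]>-.47)
    print(n,cv2.minAreaRect((W[m][:,:2]*1000).astype(np.float32)),np.percentile(W[m][:,2],[10,50,90]))
im=load("t22")['im'][125:260,150:300];cv2.imwrite("pics/t22c.png",cv2.resize(im,None,fx=5,fy=5,interpolation=cv2.INTER_CUBIC)[:600])
```

```text
t 20.7 tcp [ 0.518  -0.3828  0.2008] toe [ 0.4845 -0.1239  0.2018] yaw 96.7 th 0.65 roll 0.59 F [-0.3  0.2 -0.3] M [-0.01 -0.03 -0.04] w 0.0599
t22 n 1132 slope_x -0.0146 slope_y -0.005 z@foot 0.0429 z@rear 0.0402
t22 ((503.1600646972656, -267.2529296875), (36.281917572021484, 286.8634033203125), 9.378952026367188) [0.01146059 0.01513077 0.0180727 ]
s22 n 1071 slope_x -0.0197 slope_y -0.0086 z@foot 0.0434 z@rear 0.0398
s22 ((495.79815673828125, -289.4439697265625), (60.48905563354492, 365.7508239746094), 6.052004337310791) [0.01131554 0.01501509 0.01849813]
```

View pics/t22.png

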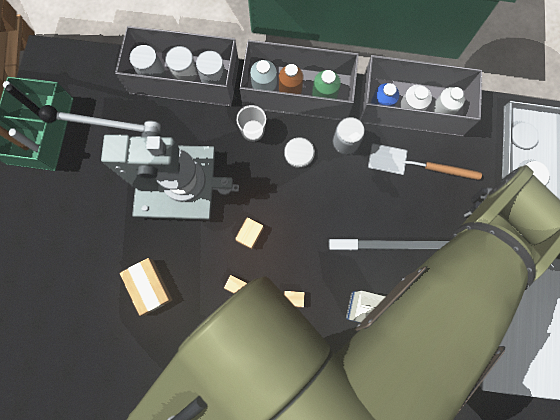

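View pics/t22c.png

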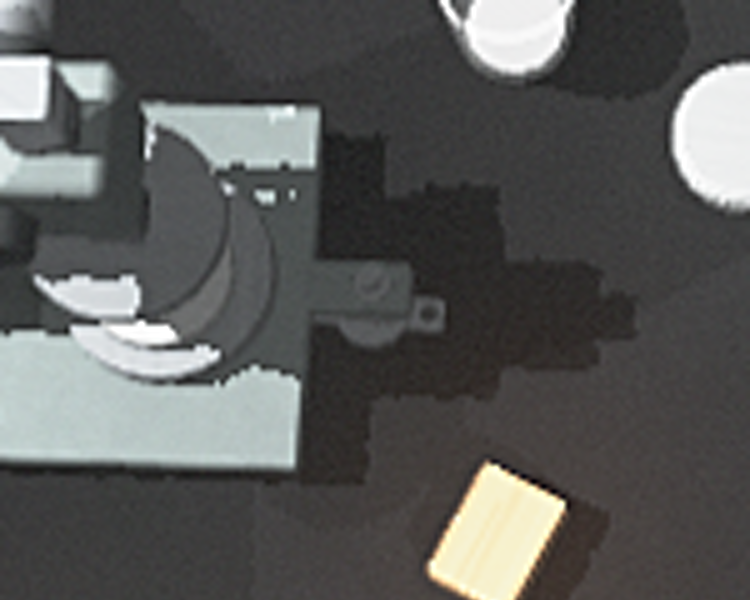

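View pics/s22.png

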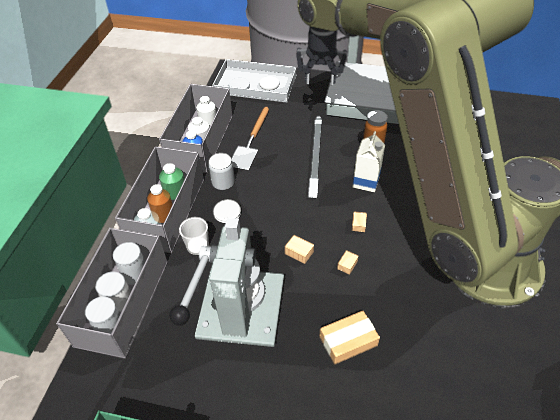

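Foot reads about 3 mm high and the press is level to about 1°. I'll confirm that with a close wrist view.

Run:
```python
from h import *
plan((.44,.05,.24),down(np.radians(65)))
```

```text
t 20.8 pos [ 0.5166 -0.3817  0.1942] shift tool cm [ -2.55 -43.75  -4.81] turn [ 7.000e-03 -1.000e-03 -1.018e+00] rows>= 8.8 F [-0.   0.2 -0.7] w 0.0598
```

>>> jog_arm([
  [[0,0,-0.12],[-0.8,-5,-0.5],0.3],
  [[0,0,-0.12],[0,-5,-0.5],0.3],
  [[0,0,-0.12],[0.5,-5,-0.5],0.3],
  [[0,0,-0.12],[1,-5,-0.5],0.3],
  [[0,0,-0.12],[2,-5,-0.5],0.3],
])

```text
t: 21.3
position: [0.4489, -0.141, 0.2082]
orientation: [0.934, 0.357, -0.003, -0.003]
ft_force: [1.1, 1.2, -0.3]
width: 0.0599
```

Run:
```python
from h import *
plan((.44,.05,.24),down(np.radians(65)))
```

```text
t 21.3 pos [ 0.4489 -0.141   0.2082] shift tool cm [ 12.07 -14.84  -3.11] turn [-0.009  0.002 -0.403] rows>= 3.9 F [ 1.1  1.2 -0.3] w 0.0599
```

>>> jog_arm([
  [[0,0,-0.1],[3,-3.7,-0.7],0.3],
  [[0,0,-0.1],[3.5,-3.4,-0.7],0.3],
  [[0,0,-0.1],[3.8,-3,-0.7],0.3],
  [[0,0,-0.1],[4,-2.6,-0.7],0.3],
  [[0,0,0],[0,0,0],0.3],
])

```text
t: 21.8
position: [0.435, 0.0612, 0.2328]
orientation: [0.838, 0.546, -0.006, -0.007]
ft_force: [-0.0, 0.7, -0.9]
width: 0.0598
```

Run:
```python
from h import *
plan((.44,.05,.24),down(np.radians(65)))
im,d=snap("wrist","w23");z=load("w23")
q=proj(z,[.5957,.148,.008])[0];print(q)
x,y=int(q[0]),int(q[1]);x0=min(x-65,430);y0=y-60
print(x0,y0);c=cv2.resize(im[y0:y0+120,x0:x0+130],None,fx=5,fy=5,interpolation=cv2.INTER_CUBIC)
cv2.imwrite("pics/w23c.png",cv2.convertScaleAbs(c,alpha=1.8,beta=25))
```

```text
t 21.8 pos [0.435  0.0612 0.2328] shift tool cm [-0.83  0.89 -0.74] turn [-0.019  0.003  0.021] rows>= 0.3 F [-0.   0.7 -0.9] w 0.0598
[406.21508531 275.53972316]
341 215
```

View pics/w23c.png

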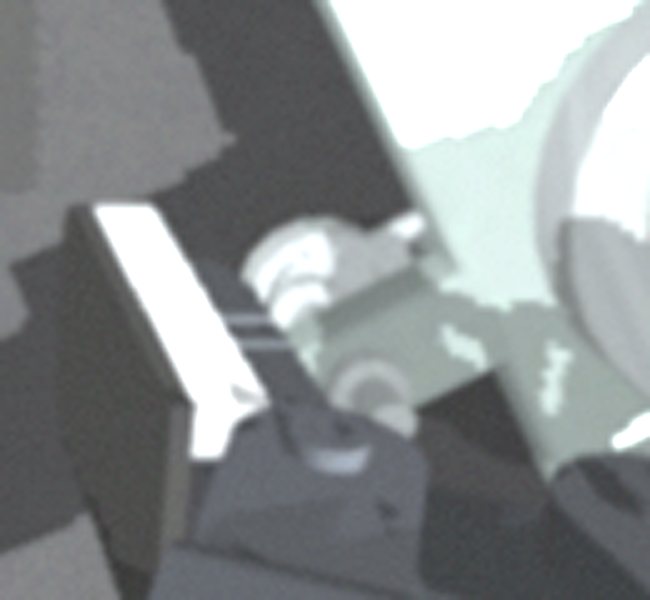

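Run:
```python
from h import *
z=load("w23");print(ray(z,341+370/5,215+388/5,.042))
W=world(z);
press_tilt("w23",(.596,.147),96.2); press_tilt("w1")
m=(W[...,2]>.03)&(W[...,2]<.05)&(np.abs(W[...,0]-.6)<.012)&(np.abs(W[...,1]-.14)<.02);print("lug top z",np.median(W[m][:,2]),m.sum())
W1=world(load("w1"));m=(W1[...,2]>.03)&(W1[...,2]<.05)&(np.abs(W1[...,0]-.56)<.012)&(np.abs(W1[...,1]-.147)<.02);print("lug top z w1",np.median(W1[m][:,2]),m.sum())
```

```text
[0.59910699 0.14494342 0.042     ]
w23 n 6097 slope_x -0.0149 slope_y -0.0007 z@foot 0.0407 z@rear 0.038
w1 n 5975 slope_x 0.0012 slope_y 0.0003 z@foot 0.0377 z@rear 0.0379
lug top z 0.041366100619423536 269
lug top z w1 0.0377795718976142 668
```

The wrist depth shows the lug 3.0–3.6 mm higher than at the start, so the foot is on the cup floor. The rim would read 8 mm. The press is level to about 0.9°, the bar lies flat and far away, and the arm is clear. Handing in.

Run:
```python
from cell import *
print(get_state()['t']); print(sign_off())
```

```text
21.85
the job is handed in; nothing more can be done
None
```

I put the press foot back in its cup and handed the job in at 21.9 s; sign-off gave no verdict.

**What I did:** I stood the largest block in front of the press and slid the bar's blade under the plate's edge. I levered the foot up to about 12–20 mm high and swung the press about 10° by turning the bar on the block. Then I let the foot down in small steps. The bar went back flat on the bench at about its original place.

**Last checks:**
- **Foot height:** the lug reads 3.0–3.6 mm above its starting height in the wrist view, where 3 mm means home in the cup; standing on the rim would read 8 mm.
- **Level:** the press tilts about 0.015–0.02 rad, against a limit of 0.04.
- **Bar:** its top face reads about 15 mm high. The blade end is about 0.29 m from the foot.
- **Bystanders:** they look unmoved in the top and side pictures, though I did not measure them again.

**What disagreed or failed:**
- **Foot position:** the screw sits about 4–5 mm off the measured cup centre, so the foot is probably against the cup wall. That is still within the 7 mm limit.
- **Shifts:** two attempts to shift the press by pushing the bar sideways or lengthwise only built up force, to about 50 N at the wrist. I eased off, and turning the bar on the block did the work.

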